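# Strip the storage bar and rack its sleeves chamfer to the stop

## Task

Slide the stop collar off the free end of the storage bar and lay it in the parts tray, then slide the sleeves off after it. Feel in the gauge block's bore which end of a sleeve is the chamfered one (it goes in about 5 mm deeper than the square one), and lay every sleeve in the grooved rail of the rack with its chamfered end towards the rail's end stop. Leave the other things on the bench where they are.

Things in the scene. Friction and masses are not known exactly. Their poses are not given: they have to be found in the camera images.
- bar_root (a point): where the storage bar leaves its grey post. The bar is a fixed level steel rod, 8 mm thick and 262 mm long, 100 mm above the bench; x points along it to its free end, z up. The post is 34 mm wide and rises 15 mm above the bar's axis; the rest of the bar is free all round
- bar_end (a point): centre of the free end of the bar, 262 mm from bar_root along its x
- sleeve_a_mid (a point): turned steel sleeve (a thick tube), 54 mm long, 24 mm outside, 12 mm bore, 60 g; this point is its centre, x lies along its axis (level at the start, either way along the bar). One end is cut square, the other has a chamfer: its outside narrows from 24 to 14 mm over the last 6 mm. Whether the chamfer is at the +x or the -x end differs from sleeve to sleeve and is not told by its pose. At the start it hangs on the bar, chamfer either way; it may be absent
- sleeve_b_mid (a point): turned steel sleeve (a thick tube), 54 mm long, 24 mm outside, 12 mm bore, 60 g; this point is its centre, x lies along its axis (level at the start, either way along the bar). One end is cut square, the other has a chamfer: its outside narrows from 24 to 14 mm over the last 6 mm. Whether the chamfer is at the +x or the -x end differs from sleeve to sleeve and is not told by its pose. At the start it hangs on the bar, chamfer either way; it may be absent
- sleeve_c_mid (a point): turned steel sleeve (a thick tube), 54 mm long, 24 mm outside, 12 mm bore, 60 g; this point is its centre, x lies along its axis (level at the start, either way along the bar). One end is cut square, the other has a chamfer: its outside narrows from 24 to 14 mm over the last 6 mm. Whether the chamfer is at the +x or the -x end differs from sleeve to sleeve and is not told by its pose. At the start it hangs on the bar, chamfer either way; it may be absent
- sleeve_d_mid (a point): turned steel sleeve (a thick tube), 54 mm long, 24 mm outside, 12 mm bore, 60 g; this point is its centre, x lies along its axis (level at the start, either way along the bar). One end is cut square, the other has a chamfer: its outside narrows from 24 to 14 mm over the last 6 mm. Whether the chamfer is at the +x or the -x end differs from sleeve to sleeve and is not told by its pose. At the start it hangs on the bar, chamfer either way; it may be absent
- collar_mid (a point): aluminium stop collar, a loose ring 32 mm outside, 12 mm bore, 16 mm long, 50 g; this point is its centre, x along its axis. It hangs on the bar outside all the sleeves, nearest the free end
- tray: loose open square steel parts tray, 100 x 100 mm outside, 26 mm high, walls and floor 3 mm, 0.35 kg; origin at the centre of its underside, z up
- gauge_mouth (a point): centre of the mouth of the bore in the fixed gauge block, 55 mm above the bench; x points straight into the level bore, z up. The block is 60 mm wide, 85 mm high and 38 mm deep along x. The bore is 26 mm wide for the first 8 mm, then steps down to 21 mm right through: a square end stops on the step, 8 mm in (the sleeve's centre then 19 mm before the mouth), a chamfered end goes about 4 to 5 mm deeper. A push of 6 to 20 N is enough and does no harm
- rack_mid (a point): middle of the fixed rack's rail, at the height of the axis of a sleeve that lies in it, 46 mm above the bench; x points along the rail to its end stop, z up. The rail is a V groove (90 degrees, open upward, 17 mm wide across its edges, 232 mm long, from x = -116 to +116 mm here; 20 mm wide outside) on a narrow web above a foot plate 60 mm wide and 8 mm high, so there is room for fingers on both sides of a sleeve. Four sleeves fit in it in a row
- rack_stop (a point): inner face of the end stop at the +x end of the rail, at the height of a lying sleeve's axis, 116 mm from rack_mid; the stop plate is 6 mm thick, 30 mm wide and 52 mm high
- trial_block: bystander, to be left alone: aluminium block with three small pegs, 32 x 56 x 27 mm; origin at its underside
- gauge_rotor: bystander, to be left alone: brass disc on an arbor, 28 x 76 x 28 mm; origin at its underside
- screw_jar: bystander, to be left alone: clear jar with a grey cap, 49 x 49 x 58 mm; origin at its underside

How it is judged (in metres and radians):
On the way, in this order (a step that is already met when the one before it is completed fails the run):
1. the stop collar lies in the tray, let go and at rest, while the sleeves are still on the bar (x of collar_mid in the frame of tray between -0.048 and 0.048 m and y of collar_mid in the frame of tray between -0.048 and 0.048 m and z of collar_mid in the frame of tray between 0 and 0.03 m and linear speed of collar below 0.03 m/s and contact force between collar and the fingers below 0.1 N and y of sleeve_a_mid in the frame of bar_root between -0.008 and 0.008 m and z of sleeve_a_mid in the frame of bar_root between -0.01 and 0.01 m and x of each of sleeve_a_mid, sleeve_b_mid, sleeve_c_mid, sleeve_d_mid in the frame of bar_root below 0.262 m and y of sleeve_b_mid in the frame of bar_root between -0.008 and 0.008 m and z of sleeve_b_mid in the frame of bar_root between -0.01 and 0.01 m and y of sleeve_c_mid in the frame of bar_root between -0.008 and 0.008 m and z of sleeve_c_mid in the frame of bar_root between -0.01 and 0.01 m and y of sleeve_d_mid in the frame of bar_root between -0.008 and 0.008 m and z of sleeve_d_mid in the frame of bar_root between -0.01 and 0.01 m), for 0.2 s.
2. an end of a sleeve has been put into the gauge block's bore, at least 5 mm deep (((x of sleeve_a_mid in the frame of gauge_mouth between -0.0215 and 0 m and y of sleeve_a_mid in the frame of gauge_mouth between -0.006 and 0.006 m and z of sleeve_a_mid in the frame of gauge_mouth between -0.006 and 0.006 m and angle between the x axis of sleeve_a_mid and the x axis of gauge_mouth, either way round below 0.2 rad) or (x of sleeve_b_mid in the frame of gauge_mouth between -0.0215 and 0 m and y of sleeve_b_mid in the frame of gauge_mouth between -0.006 and 0.006 m and z of sleeve_b_mid in the frame of gauge_mouth between -0.006 and 0.006 m and angle between the x axis of sleeve_b_mid and the x axis of gauge_mouth, either way round below 0.2 rad) or (x of sleeve_c_mid in the frame of gauge_mouth between -0.0215 and 0 m and y of sleeve_c_mid in the frame of gauge_mouth between -0.006 and 0.006 m and z of sleeve_c_mid in the frame of gauge_mouth between -0.006 and 0.006 m and angle between the x axis of sleeve_c_mid and the x axis of gauge_mouth, either way round below 0.2 rad) or (x of sleeve_d_mid in the frame of gauge_mouth between -0.0215 and 0 m and y of sleeve_d_mid in the frame of gauge_mouth between -0.006 and 0.006 m and z of sleeve_d_mid in the frame of gauge_mouth between -0.006 and 0.006 m and angle between the x axis of sleeve_d_mid and the x axis of gauge_mouth, either way round below 0.2 rad))), for 0.1 s.
At the end, for the whole second after the job is handed in: every sleeve lies in the V groove of the rail (centre within 6 mm of the groove's line and of its lying height, and within 100 mm of the rail's middle), along the rail within 0.15 rad, its chamfered end towards the end stop, let go and at rest; the collar lies in the tray, let go and at rest (y of sleeve_a_mid in the frame of rack_mid between -0.006 and 0.006 m and z of sleeve_a_mid in the frame of rack_mid between -0.006 and 0.006 m and x of sleeve_a_mid in the frame of rack_mid between -0.1 and 0.1 m and angle between the x axis of each of sleeve_a_mid, sleeve_b_mid, sleeve_c_mid, sleeve_d_mid and the x axis of rack_mid, either way round below 0.15 rad and x of rack_stop in the frame of sleeve_a above 0 m and linear speed of each of sleeve_a, sleeve_b, sleeve_c, sleeve_d below 0.02 m/s and contact force between each of sleeve_a, sleeve_b, sleeve_c, sleeve_d, collar and the fingers below 0.1 N and y of sleeve_b_mid in the frame of rack_mid between -0.006 and 0.006 m and z of sleeve_b_mid in the frame of rack_mid between -0.006 and 0.006 m and x of sleeve_b_mid in the frame of rack_mid between -0.1 and 0.1 m and x of rack_stop in the frame of sleeve_b above 0 m and y of sleeve_c_mid in the frame of rack_mid between -0.006 and 0.006 m and z of sleeve_c_mid in the frame of rack_mid between -0.006 and 0.006 m and x of sleeve_c_mid in the frame of rack_mid between -0.1 and 0.1 m and x of rack_stop in the frame of sleeve_c above 0 m and y of sleeve_d_mid in the frame of rack_mid between -0.006 and 0.006 m and z of sleeve_d_mid in the frame of rack_mid between -0.006 and 0.006 m and x of sleeve_d_mid in the frame of rack_mid between -0.1 and 0.1 m and x of rack_stop in the frame of sleeve_d above 0 m and x of collar_mid in the frame of tray between -0.048 and 0.048 m and y of collar_mid in the frame of tray between -0.048 and 0.048 m and z of collar_mid in the frame of tray between 0 and 0.03 m and linear speed of collar below 0.03 m/s); the robot touches nothing.
It fails at once if the trial block is knocked away (moved more than 30 mm) (distance of trial_block from where it was at the start of the episode above 0.03 m).
It fails at once if the gauge rotor is knocked away (moved more than 30 mm) (distance of gauge_rotor from where it was at the start of the episode above 0.03 m).
It fails at once if the screw jar is knocked away (moved more than 30 mm) (distance of screw_jar from where it was at the start of the episode above 0.03 m).
Of sleeve_a, sleeve_b, sleeve_c, sleeve_d only 3 to 4 are there at a start; the rules pass over those that are not, and their reading is None.
At some moment in a run one of tray may be knocked a few centimetres aside while the robot is not near it.
Once in a run the grip may slacken for a moment while it holds something.
It also fails if it takes over 208 s, if anything falls off the work surface, if the arm or the gripper's body presses on something with over 40 N, if the wrist force passes 120 N, or if a joint passes its speed limit or range.

## Robot

A 6-joint arm with a two-finger parallel gripper is mounted at the origin on a cart in front of the work surface, level with it; the furniture and walls round the work are solid. World frame = base frame: x ahead of the robot, y to its left, z up, the work surface at z = 0. Lengths are in m, angles in degrees, forces in N, time in s.
With the tool pointing down it reaches from about 0.325 to 1 m from the base axis. Payload 5.1 kg.
Tool frame: the origin (TCP) lies at the very end of the fingers, on their centre line; the grasp point (between the pads) lies bot.hold_point_z behind it (bot.hold_point_z is the distance from the TCP to the grasp point, in m); z points along the fingers, x is the direction in which the jaws open and shut, and the axes are right-handed (so a half turn about z gives the same grasp; the last joint's range is limited). The gripper opens to 85 mm and grips with 20 to 120 N. Pads are 22 mm wide; open, the fingers measure 114 mm over their backs; the gripper's body (76 mm by 85 mm) begins 54 mm behind the grasp point. The pads swing forward as they close: fully open they stand 13 mm farther back than shut.
Start: joints at [-68.675, 7.093, 94.555, -0, 78.352, -4.733], TCP at [0.286, -0.584, 0.231] pointing down, gripper open.
Joint ranges: [-149.61, 149.61], [-58.7, 133.49], [1.44, 155.28], [-77.14, 257.14], [18.33, 153.61], [-166.67, 166.67]. Speed limits (degrees/s): [147.25, 147.25, 180, 180, 180, 180].

## Interface

Orientations are given as a 3x3 rotation matrix whose columns are the frame's x, y, z axes.
In Python, from cell import bot gives the robot as it stands. The module is installed in compiled form; this text tells all that it offers.
- The arm moves only by the shell command python3 -m creep 'ROWS' [OPENING] [FORCE]. ROWS is a JSON object of lists of equal length, an entry for each row: "offset": the shift along the tool's x, y, z in m, a list of three; "spin": the turn about the tool's z in rad. A call has 1 to 20 rows; each row is the pose to reach, as a shift and turn from the pose measured when the call began, along the tool's axes at that moment; what a row does not reach only later rows make up. A row lasts 1/10 s, in which the tool goes at most 50 mm and 8.59 degrees, less where a joint would pass 70% of its speed; a pose out of reach is approached as far as the arm can. A call with a gripper value outside its range is refused whole. OPENING is the closure, from -1 (fully open) to 1 (shut), set as the call begins (- or left out, the last holds). The fingers move at their own pace and stop on an object; FORCE is the grip in N (left out, the last holds). Time passes only in rows, so rows that repeat a pose let the fingers close. It gives the time, the measured TCP pose, the force and the opening at its end, in the units of the state.
- bot.sense(): the state, without advancing time (a new reading comes with each control period).
- bot.read_camera(name): name is "scene" or "top" or "wrist"; returns a dict with "image" (480x640x3 uint8, red, green, blue), "range_z" (480x640 float32, m along the optical axis (not along the pixel's ray), 0 where there is no reading), "intrinsics" (3x3 intrinsics, pixels), "R" (3x3) and "t" (3): a world point X has camera coordinates R X + t. Camera axes: x right, y down, z forward; pixel columns grow to the right and rows downward; lengths in m; the calibration is good to about 2 mm. A picture is of the moment at which its call begins.
- bot.hand_in(): hands the job in, once; it reports no verdict.
The state is a dict: "time_s": time; "joint_positions": joint angles; "dq": joint speeds; "effort": joint torques, N m; "tcp_pos": TCP position; "ee_rot": TCP orientation; "force": force on the tool from outside, world axes, zero at the start; "ft_torque": the same for the moment, N m; "opening": finger opening in m.
Only numpy, scipy, OpenCV 4.12 (cv2) and the standard library are available. Lean on these libraries where they do the work, as an engineer would, in place of code of your own. Each camera call takes 0.05 s, during which the arm holds its last target. There are 200 camera calls.

## Working session

There is one attempt and no reset: what is moved stays moved. The work goes in short steps, Python scripts to look and compute and a shell command to move; the robot and the scene stay as the last step left them, time stands still between calls to the robot, and variables do not carry over. Pictures are saved under pics/ and viewed, about 12 in all and at most 16, crops included, and the job is handed in when it is done.

```bash
mkdir -p pics; ls; cat > h.py <<'E'
import numpy as np, cv2
from cell import bot
def snap(n,f=None):
    c=bot.read_camera(n)
    if f: cv2.imwrite('pics/'+f,c['image'][:,:,::-1])
    return c
def cloud(c):
    z=c['range_z'];K=np.array(c['intrinsics']);v,u=np.indices(z.shape)
    p=np.stack([(u-K[0,2])/K[0,0]*z,(v-K[1,2])/K[1,1]*z,z],-1)
    P=(p-np.array(c['t']))@np.array(c['R']); P[z==0]=np.nan
    return P
E
python3 - <<'E'
from h import *
for n in ['scene','top','wrist']:
    c=snap(n,n+'0.png'); np.savez('/tmp/'+n,**c); print(n,np.round(-np.array(c['R']).T@c['t'],3),np.round(np.array(c['R'])[2],2))
s=bot.sense(); print(s, bot.hold_point_z)
E
python3 -c "
import cv2,numpy as np
a=[cv2.imread('pics/%s0.png'%n) for n in ['scene','top']]
cv2.imwrite('pics/a.png',a[0])"
```

```text
pics
scene [0.103 0.311 0.761] [ 0.53 -0.37 -0.76]
top [ 0.488 -0.033  1.009] [ 0.08  0.03 -1.  ]
wrist [ 0.351 -0.553  0.373] [-0.26 -0.12 -0.96]
{'time_s': 0.15, 'joint_positions': array([-6.86751107e+01,  7.12478120e+00,  9.46152476e+01, -2.55445642e-04,
        7.83510419e+01, -4.73333173e+00]), 'dq': array([-0.04636228, -0.17254125, -0.20447383, -0.05895133,  0.01515582,
       -0.03896807]), 'effort': array([ 8.83627599e-04, -4.24224329e+01, -3.66013455e+01, -2.54366358e-05,
        4.62841315e-03, -2.73845394e-06]), 'tcp_pos': array([ 0.28533114, -0.58350947,  0.23034577]), 'ee_rot': array([[ 4.39284579e-01, -8.98347772e-01, -5.82092139e-04],
       [-8.98346564e-01, -4.39284946e-01,  1.47906761e-03],
       [-1.58442141e-03, -1.26811121e-04, -9.99998737e-01]]), 'force': array([-0.62054397,  0.00729251, -0.2359329 ]), 'ft_torque': array([ 0.02296292,  0.00469379, -0.02212943]), 'opening': 0.08535600233700015} 0.0187
```

View pics/top0.png

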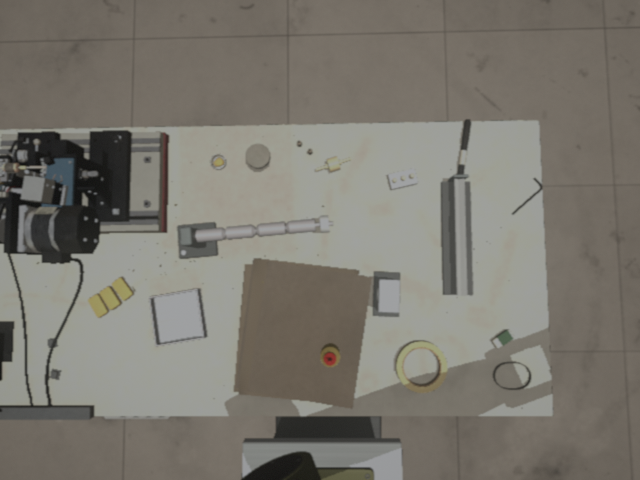

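View pics/scene0.png

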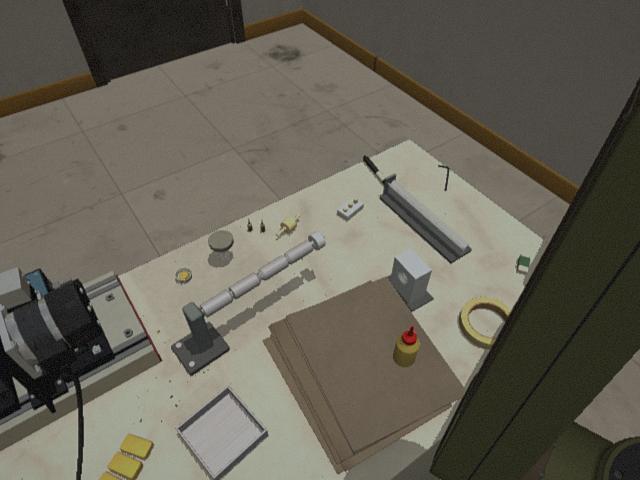

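Top view: post (198,238), bar running to the collar (325,224), four sleeves, tray (179,316), gauge block (386,293), rail (457,236) with the stop near one end. In the scene view the chamfers are hardly resolvable.

```bash
python3 - <<'E'
from h import *
c=dict(np.load('/tmp/top.npz'));P=cloud(c)
for n,(u,v) in dict(post=(190,238),postb=(213,252),collar=(324,224),bar=(250,232),tray=(179,316),gauge=(388,295),rail0=(457,285),rail1=(456,190),stop=(460,178),rotor=(333,164),jar=(258,157),trial=(402,181),ring=(420,365),board=(300,330),bottle=(330,356),tool=(462,150),machine=(120,180)).items(): print(n,np.round(P[v,u],3))
def dump(name,m):
    q=P[m&np.isfinite(P[...,0])]; r=cv2.minAreaRect(q[:,:2].astype(np.float32)); print(name,len(q),np.round(q.mean(0),4),np.round(cv2.boxPoints(r),4).tolist(), np.round(np.percentile(q[:,2],[2,50,98]),4)); return q
u=np.indices(P.shape[:2])[1];v=np.indices(P.shape[:2])[0];Z=P[...,2]
def box(a,b,c_,d):return (u>a)&(u<b)&(v>c_)&(v<d)
q=dump('bar',box(205,345,205,250)&(Z>.085)&(Z<.13))
dump('post',box(170,225,215,265)&(Z>.105))
dump('tray',box(140,215,280,350)&(Z>.018)&(Z<.04))
dump('gauge',box(365,410,265,325)&(Z>.07))
dump('rail',box(435,480,170,300)&(Z>.025)&(Z<.07))
dump('stop',box(435,480,165,200)&(Z>.05))
dump('foot',box(430,490,165,300)&(Z>.004)&(Z<.013))
print(bot.sense()['joint_positions'].round(1))
E
```

```text
post [0.551 0.234 0.116]
postb [0.529 0.217 0.013]
collar [ 0.574 -0.013  0.114]
bar [0.561 0.124 0.11 ]
tray [0.399 0.288 0.002]
gauge [ 0.443 -0.131  0.084]
rail0 [ 0.459 -0.271  0.035]
rail1 [ 0.647 -0.276  0.034]
stop [ 0.671 -0.284  0.035]
rotor [ 0.705 -0.031  0.026]
jar [0.715 0.118 0.058]
trial [ 0.67  -0.171  0.015]
ring [ 0.298 -0.202 -0.004]
board [0.372 0.038 0.025]
bottle [ 0.334 -0.022  0.102]
tool [ 0.734 -0.297  0.009]
machine [0.671 0.389 0.066]
bar 1551 [0.5672 0.09   0.1063] [[0.5383999943733215, 0.20759999752044678], [0.5626000165939331, -0.031599998474121094], [0.5938000082969666, -0.0284000001847744], [0.569599986076355, 0.21070000529289246]] [0.0978 0.1069 0.1128]
post 492 [0.5571 0.2194 0.1115] [[0.5375000238418579, 0.1729000061750412], [0.5710999965667725, 0.17260000109672546], [0.5720000267028809, 0.2531999945640564], [0.5383999943733215, 0.2535000145435333]] [0.1053 0.11   0.1191]
tray 393 [0.3967 0.2865 0.0239] [[0.3416000008583069, 0.32820001244544983], [0.3578000068664551, 0.22769999504089355], [0.45660001039505005, 0.243599995970726], [0.440400004386901
[... 311 characters left out ...]
9  0.0349] [[0.4388999938964844, -0.2906000018119812], [0.6765999794006348, -0.29649999737739563], [0.677299976348877, -0.26739999651908875], [0.43959999084472656, -0.2615000009536743]] [0.0278 0.0345 0.0506]
stop 32 [ 0.6738 -0.2815  0.0521] [[0.6700999736785889, -0.2957000136375427], [0.6761999726295471, -0.29580000042915344], [0.6762999892234802, -0.2696000039577484], [0.670199990272522, -0.2696000039577484]] [0.0503 0.0516 0.0552]
foot 2208 [ 0.5567 -0.2772  0.0075] [[0.43309998512268066, -0.34200000762939453], [0.6991000175476074, -0.35190001130104065], [0.7034000158309937, -0.2345999926328659], [0.4375, -0.22470000386238098]] [0.0043 0.0074 0.0116]
[-68.7   7.1  94.6  -0.   78.4  -4.7]
```

View pics/wrist0.png

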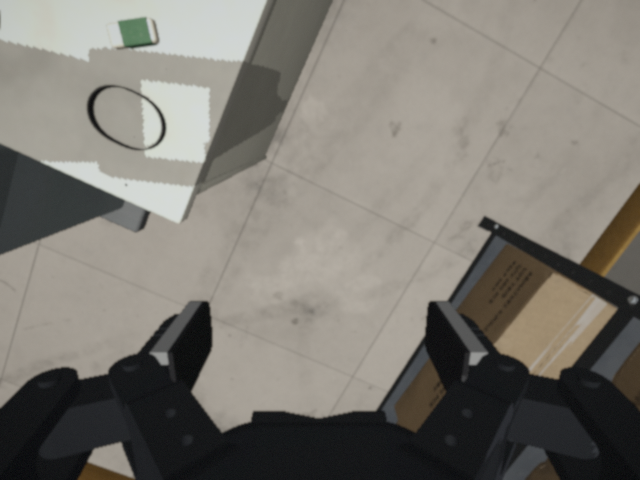

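The bar runs nearly along -y, the gauge mouth faces +y, and the rail runs along +x to its stop. I'll move over the bar for a closer look.

```bash
cat >> h.py <<'E'
def go(x,y,z,yaw):
    "print offset/spin (tool axes) from here to the world TCP target"
    s=bot.sense();R=s['ee_rot'];d=R.T@(np.array([x,y,z])-s['tcp_pos'])
    w=np.degrees(np.arctan2(R[1,0],R[0,0]));a=(yaw-w+180)%360-180
    print('offset',d.round(4),'spin',round(-np.radians(a),4),'| t',round(s['time_s'],2),'tcp',s['tcp_pos'].round(4),'yaw',round(w,2),'F',s['force'].round(1),'open',round(s['opening'],4))
E
python3 -m creep '{"offset":[[-0.032,-0.038,-0.001],[-0.064,-0.076,-0.003],[-0.096,-0.114,-0.005],[-0.127,-0.153,-0.006],[-0.159,-0.191,-0.007],[-0.190,-0.229,-0.009],[-0.222,-0.267,-0.01],[-0.254,-0.305,-0.011],[-0.286,-0.343,-0.012],[-0.317,-0.381,-0.014],[-0.349,-0.42,-0.015],[-0.381,-0.458,-0.017],[-0.412,-0.496,-0.018],[-0.444,-0.534,-0.02],[-0.444,-0.534,-0.02],[-0.444,-0.534,-0.02]],"spin":[-0.09,-0.18,-0.27,-0.36,-0.45,-0.54,-0.63,-0.72,-0.81,-0.9,-0.99,-1.08,-1.15,-1.217,-1.217,-1.217]}'
python3 - <<'E'
from h import *
c=snap('wrist','w1.png');np.savez('/tmp/w1',**c)
go(.57,.05,.25,5.8)
E
```

```text
time_s: 1.75
tcp_pos: [0.5699, 0.051, 0.2505]
ee_rot: [[0.995, 0.103, -0.002], [0.103, -0.995, 0.001], [-0.002, -0.001, -1.0]]
force: [-0.1, 0.1, -0.3]
opening: 0.0854
offset [ 0.0003 -0.      0.0006] spin 0.0001 | t 1.8 tcp [0.5697 0.0499 0.2506] yaw 5.81 F [-0.2 -0.7  0.1] open 0.0853
```

View pics/w1.png

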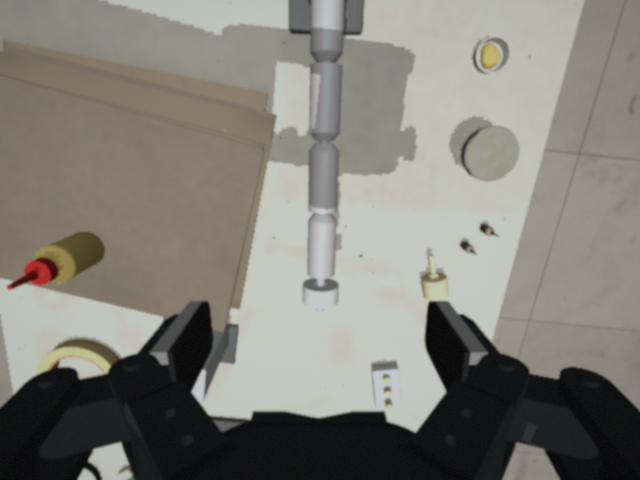

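The wrist view shows the collar at (320,293) and four sleeves up to the post. Chamfers are visible. I'll compute the profile along the bar.

```bash
python3 - <<'E'
from h import *
c=dict(np.load('/tmp/w1.npz'));P=cloud(c);Z=P[...,2]
v,u=np.indices(Z.shape)
m=(Z>.088)&(Z<.125)&(u>280)&(u<360)&(v<320)
q=P[m]
# axis from sleeves/bar top ridge : use PCA of xy
m0=q[:,:2].mean(0);d=np.linalg.svd(q[:,:2]-m0,full_matrices=False)[2][0];d*=np.sign(-d[1]);n=np.array([-d[1],d[0]])
print('dir',d,'ang',np.degrees(np.arctan2(d[1],d[0])))
s=(q[:,:2]-m0)@d;w=(q[:,:2]-m0)@n
e=np.arange(s.min(),s.max(),.003)
for a in e:
    k=(s>=a)&(s<a+.003)
    if k.sum()>3: print(round((a+.0015)*1e3,1),k.sum(),'xy',(m0+d*(a+.0015)).round(4),'w',(w[k].min()*1e3).round(1),(w[k].max()*1e3).round(1),'ztop',np.percentile(q[k,2],95).round(4))
E
```

```text
dir [ 0.08124493 -0.99669417] ang -85.33987200080394
-106.1 89 xy [0.5599 0.209 ] w -11.5 11.9 ztop 0.1103
-103.1 166 xy [0.5601 0.206 ] w -11.4 12.1 ztop 0.1107
-100.1 158 xy [0.5604 0.203 ] w -11.3 11.3 ztop 0.1107
-97.1 167 xy [0.5606 0.2   ] w -11.3 11.5 ztop 0.1104
-94.1 160 xy [0.5608 0.1971] w -11.3 11.6 ztop 0.1108
-91.1 157 xy [0.5611 0.1941] w -11.2 11.7 ztop 0.1107
-88.1 158 xy [0.5613 0.1911] w -11.2 12.0 ztop 0.1106
-85.1 159 xy [0.5616 0.1881] w -11.1 12.1 ztop 0.1109
-82.1 157 xy [0.5618 0.1851] w -11.9 11.3 ztop 0.1104
-79.1 157 xy [0.5621 0.1821] w -11.8 11.5 ztop 0.1106
-76.1 152 xy [0.5623 0.1791] w -11.7 11.6 ztop 0.1109
-73.1 166 xy [0.5625 0.1761] w -11.8 11.7 ztop 0.1103
-70.1 139 xy [0.5628 0.1731] w -9.4 9.7 ztop 0.1078
-67.1 70 xy [0.563  0.1701] w -11.5 11.1 ztop 0.1102
-64.1 148 xy [0.5633 0.1672] w -11.6 11.3 ztop 0.1107
-61.1 135 xy [0.5635 0.1642] w -11.5 11.5 ztop 0.1109
-58.1 149 xy [0.5638 0.1612] w -11.5 11.6 ztop 0.1105
-55.1 138 xy [0.564  0.1582] w -11.4 11.7 ztop 0.111
-52.1 147 xy [0.5643 0.1552] w -11.4 11.9 ztop 0.1107
-49.1 138 xy [0.5645 0.
[... 2520 characters left out ...]
y [0.5762 0.0087] w -12.0 11.4 ztop 0.1105
97.9 90 xy [0.5764 0.0057] w -11.9 11.6 ztop 0.1105
100.9 12 xy [0.5767 0.0027] w -10.9 11.6 ztop 0.1086
103.9 29 xy [ 5.769e-01 -3.000e-04] w -3.9 3.9 ztop 0.1049
106.9 29 xy [ 0.5772 -0.0033] w -3.9 4.0 ztop 0.1046
109.9 378 xy [ 0.5774 -0.0063] w -15.4 15.7 ztop 0.1136
112.9 123 xy [ 0.5777 -0.0093] w -15.1 15.5 ztop 0.1146
115.9 111 xy [ 0.5779 -0.0122] w -15.1 15.7 ztop 0.1147
118.9 114 xy [ 0.5781 -0.0152] w -15.0 15.8 ztop 0.1145
121.9 111 xy [ 0.5784 -0.0182] w -15.0 16.0 ztop 0.1147
124.9 76 xy [ 0.5786 -0.0212] w -14.9 14.9 ztop 0.1146
130.9 12 xy [ 0.5791 -0.0272] w -3.4 2.8 ztop 0.1048
133.9 10 xy [ 0.5794 -0.0302] w -3.4 3.8 ztop 0.1048
```

Visual hypothesis, counting from the free end: s1 and s2 are chamfered towards the post, s3 and s4 towards the free end. The gauge will confirm it. Next is the collar grasp.

```bash
python3 -c "
from h import *
go(.578,-.014,.083,4.66)"
```

```text
offset [0.0021 0.0647 0.1675] spin 0.02 | t 1.8 tcp [0.5697 0.0499 0.2506] yaw 5.81 F [-0.2 -0.7  0.1] open 0.0853
```

```bash
python3 -m creep '{"offset":[[0.002,0.0325,0.02],[0.002,0.0647,0.04],[0.002,0.0647,0.08],[0.002,0.0647,0.12],[0.002,0.0647,0.15],[0.002,0.0647,0.1675],[0.002,0.0647,0.1675],[0.002,0.0647,0.1675]],"spin":[0.01,0.02,0.02,0.02,0.02,0.02,0.02,0.02]}' -1 40
python3 -m creep '{"offset":[[0,0,0],[0,0,0],[0,0,0],[0,0,0],[0,0,0],[0,0,0],[0,0,0],[0,0,0]],"spin":[0,0,0,0,0,0,0,0]}' 1 40
python3 -c "
from h import *
c=snap('wrist','w2.png')
go(.578,-.014,.083,4.66)"
```

```text
time_s: 2.6
tcp_pos: [0.5777, -0.0152, 0.0833]
ee_rot: [[0.997, 0.079, -0.002], [0.079, -0.997, 0.001], [-0.002, -0.001, -1.0]]
force: [-0.4, -0.1, 0.9]
opening: 0.0855
time_s: 3.4
tcp_pos: [0.5782, -0.0153, 0.0843]
ee_rot: [[0.997, 0.079, -0.001], [0.079, -0.997, 0.001], [-0.001, -0.001, -1.0]]
force: [-2.0, -0.2, 6.0]
opening: 0.0298
offset [-0.0001 -0.0013  0.0013] spin -0.0018 | t 3.45 tcp [ 0.5782 -0.0153  0.0843] yaw 4.56 F [-0.9 -0.3  5.1] open 0.0294
```

View pics/w2.png

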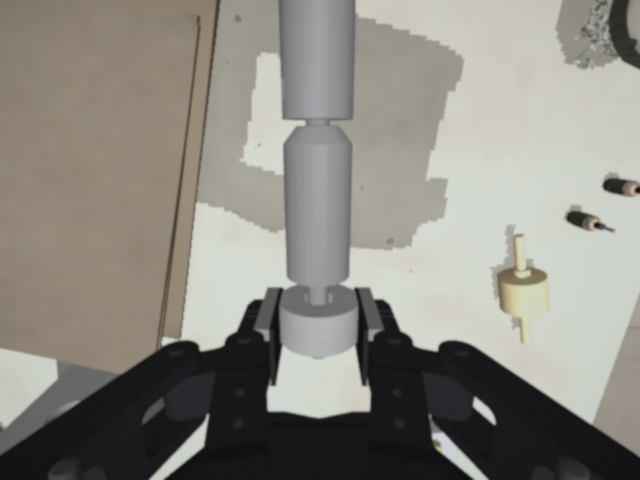

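The wrist view shows the collar between the pads at (318,320), and s1's chamfer at (318,132) is clearly on the post side. I'll raise it 2 mm to centre it, then slide it off.

```bash
python3 -m creep '{"offset":[[0,0,-0.001],[0,0,-0.002],[0,0,-0.002],[0,0,-0.002]],"spin":[0,0,0,0]}' 1 60
python3 -m creep '{"offset":[[0,0.01,0],[0,0.02,0],[0,0.03,0],[0,0.04,0],[0,0.05,0],[0,0.06,0],[0,0.07,0],[0,0.07,0]],"spin":[0,0,0,0,0,0,0,0]}'
python3 -c "
from h import *
c=snap('top');P=cloud(c);Z=P[...,2];m=(Z>.018)&(Z<.04)&(P[...,0]>.3)&(P[...,0]<.52)&(P[...,1]>.2)&(P[...,1]<.42)
print(cv2.minAreaRect(P[m][:,:2].astype(np.float32)),m.sum())
go(.395,.286,.22,4.66)"
```

```text
time_s: 3.85
tcp_pos: [0.5779, -0.0152, 0.0858]
ee_rot: [[0.997, 0.08, -0.002], [0.08, -0.997, 0.001], [-0.001, -0.001, -1.0]]
force: [0.3, 0.2, 0.0]
opening: 0.0293
time_s: 4.65
tcp_pos: [0.5836, -0.0863, 0.0858]
ee_rot: [[0.997, 0.078, -0.001], [0.078, -0.997, 0.001], [-0.001, -0.001, -1.0]]
force: [-0.7, 0.3, -0.5]
opening: 0.0293
((0.40166521072387695, 0.323367178440094), (0.11693697422742844, 0.1746038943529129), 8.534658432006836) 402
offset [-0.159  -0.3854 -0.1336] spin -0.0029 | t 4.7 tcp [ 0.5835 -0.0857  0.0857] yaw 4.49 F [-0.9 -0.3 -0.2] open 0.0293
```

```bash
cat >> h.py <<'E'
def tray():
    c=snap('top');P=cloud(c);Z=P[...,2];v,u=np.indices(Z.shape)
    m=(Z>.018)&(Z<.04)&(u>140)&(u<228)&(v>265)&(v<375)
    print('tray',cv2.minAreaRect(P[m][:,:2].astype(np.float32)),m.sum())
E
python3 -c "
from h import *
tray()"
python3 -m creep '{"offset":[[0,0,-0.04],[0,0,-0.09],[0,0,-0.135],[-0.02,-0.05,-0.135],[-0.035,-0.09,-0.135],[-0.052,-0.128,-0.135],[-0.07,-0.17,-0.135],[-0.087,-0.21,-0.135],[-0.104,-0.25,-0.135],[-0.12,-0.29,-0.135],[-0.137,-0.33,-0.135],[-0.155,-0.375,-0.135],[-0.155,-0.385,-0.135],[-0.155,-0.385,-0.135]],"spin":[0,0,0,0,0,0,-0.02,-0.04,-0.06,-0.08,-0.08,-0.08,-0.08,-0.08]}'
python3 -c "
from h import *
go(.399,.286,.009,9.1)"
```

```text
tray ((0.3989441394805908, 0.2860528528690338), (0.1001598984003067, 0.10175944119691849), 9.153802871704102) 391
time_s: 6.15
tcp_pos: [0.3979, 0.2876, 0.2214]
ee_rot: [[0.987, 0.162, -0.002], [0.162, -0.987, 0.001], [-0.001, -0.001, -1.0]]
force: [1.3, -0.0, -0.2]
opening: 0.0289
offset [0.0011 0.002  0.2124] spin 0.0042 | t 6.15 tcp [0.3979 0.2876 0.2214] yaw 9.34 F [ 1.3 -0.  -0.2] open 0.0289
```

```bash
python3 -m creep '{"offset":[[0,0.002,0.045],[0,0.002,0.09],[0,0.002,0.135],[0,0.002,0.17],[0,0.002,0.19],[0,0.002,0.202],[0,0.002,0.21],[0,0.002,0.212],[0,0.002,0.212]],"spin":[0,0,0,0,0,0,0,0,0]}'
python3 -m creep '{"offset":[[0,0,0],[0,0,0],[0,0,0],[0,0,0],[0,0,0]],"spin":[0,0,0,0,0]}' -0.15
python3 -m creep '{"offset":[[0,0,-0.01],[0,0,-0.03],[0,0,-0.07],[0,0,-0.12],[0,0,-0.17],[0,0,-0.21],[0,0,-0.21]],"spin":[0,0,0,0,0,0,0]}'
python3 -c "
from h import *
c=snap('wrist');cv2.imwrite('pics/w3.png',cv2.resize(c['image'][:,:,::-1],(400,300)))
go(.57,.03,.25,4.66)"
```

```text
time_s: 7.05
tcp_pos: [0.3988, 0.286, 0.0103]
ee_rot: [[0.987, 0.162, -0.0], [0.162, -0.987, 0.002], [0.0, -0.002, -1.0]]
force: [0.3, -0.3, -0.3]
opening: 0.0291
time_s: 7.55
tcp_pos: [0.3989, 0.2861, 0.0104]
ee_rot: [[0.987, 0.162, 0.0], [0.162, -0.987, 0.002], [0.0, -0.002, -1.0]]
force: [0.4, -0.3, -0.8]
opening: 0.049
time_s: 8.25
tcp_pos: [0.4021, 0.2877, 0.2294]
ee_rot: [[0.987, 0.162, 0.013], [0.162, -0.987, 0.009], [0.014, -0.007, -1.0]]
force: [-0.3, -0.4, 0.6]
opening: 0.0488
offset [ 0.1256  0.2807 -0.0247] spin 0.0815 | t 8.3 tcp [0.4007 0.2868 0.2256] yaw 9.33 F [-0.1  0.3 -0.8] open 0.0492
```

View pics/w3.png

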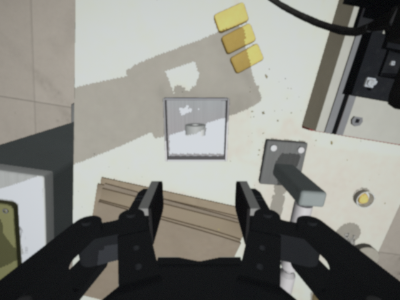

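The collar lies in the tray (195,130 in the half-size view). Next I'll view the gauge and rack from near.

```bash
python3 -c "
from h import *
go(.50,-.10,.27,0)"
```

```text
offset [ 0.0357  0.3976 -0.046 ] spin 0.1628 | t 8.3 tcp [0.4007 0.2868 0.2256] yaw 9.33 F [-0.1  0.3 -0.8] open 0.0492
```

```bash
python3 -m creep '{"offset":[[0.004,0.044,-0.01],[0.008,0.088,-0.02],[0.012,0.132,-0.03],[0.016,0.176,-0.04],[0.02,0.22,-0.046],[0.024,0.264,-0.046],[0.028,0.308,-0.046],[0.032,0.352,-0.046],[0.036,0.398,-0.046],[0.036,0.398,-0.046],[0.036,0.398,-0.046]],"spin":[0.02,0.04,0.06,0.08,0.1,0.12,0.14,0.16,0.163,0.163,0.163]}' -0.15
python3 - <<'E'
from h import *
c=snap('wrist','w4.png');np.savez('/tmp/w4',**c);P=cloud(c);Z=P[...,2];X=P[...,0];Y=P[...,1]
def d(n,m):
    q=P[m];r=cv2.minAreaRect(q[:,:2].astype(np.float32));print(n,m.sum(),np.round(r[0],4),np.round(r[1],4),round(r[2],2),'z',np.percentile(q[:,2],[5,50,95]).round(4))
d('gauge',(Z>.078)&(Z<.095)&(X>.39)&(X<.5)&(Y>-.18)&(Y<-.09))
d('stop',(Z>.044)&(Z<.065)&(X>.64)&(X<.7)&(Y>-.32)&(Y<-.25))
d('rail',(Z>.028)&(Z<.042)&(X>.42)&(X<.668)&(Y>-.31)&(Y<-.25))
m=(abs(X-.5)<.1)&(Z>.034)&(Z<.04)&(Y<-.25)&(Y>-.31)
q=P[m]
for x in np.arange(.44,.68,.02):
    k=(abs(X-x)<.004)&(Y<-.2)&(Y>-.34)&(Z>-.01)
    q=P[k]; 
    if k.sum()>20:
        up=q[q[:,2]>.032]
        print(round(x,2),k.sum(),'rail y',up[:,1].min().round(4) if len(up) else 0,up[:,1].max().round(4) if len(up) else 0,'foot',q[(q[:,2]>.005)&(q[:,2]<.012),1].min().round(4),q[(q[:,2]>.005)&(q[:,2]<.012),1].max().round(4))
# front face of gauge
f=(Z>.02)&(Z<.08)&(X>.405)&(X<.48)&(Y>-.135)&(Y<-.09)
print('face',f.sum()); 
if f.sum()>20: print(P[f].min(0),P[f].max(0),np.polyfit(P[f][:,0],P[f][:,1],1))
go(.50,-.10,.27,0)
E
```

```text
time_s: 9.4
tcp_pos: [0.4997, -0.101, 0.2682]
ee_rot: [[1.0, -0.002, 0.005], [-0.002, -1.0, 0.008], [0.005, -0.008, -1.0]]
force: [-0.2, -0.5, -0.3]
opening: 0.0492
gauge 2594 [ 0.4433 -0.1329] [0.0387 0.0601] 86.98 z [0.0835 0.0851 0.0863]
stop 55 [ 0.6743 -0.2716] [0.006  0.0094] 6.26 z [0.0447 0.0494 0.0526]
rail 1758 [ 0.5539 -0.2802] [0.0203 0.2279] 89.61 z [0.0301 0.0353 0.0388]
0.44 543 rail y -0.2893 -0.2702 foot -0.2766 -0.2499
0.46 630 rail y -0.2895 -0.2703 foot -0.2767 -0.2498
0.48 638 rail y -0.2897 -0.2703 foot -0.2769 -0.2501
0.5 671 rail y -0.29 -0.2705 foot -0.2774 -0.2505
0.52 665 rail y -0.2898 -0.2698 foot -0.2777 -0.2499
0.54 637 rail y -0.2903 -0.2708 foot -0.2775 -0.2505
0.56 632 rail y -0.2904 -0.2716 foot -0.2779 -0.2505Traceback (most recent call last):
  File "<stdin>", line 15, in <module>
    return umr_minimum(a, axis, None, out, keepdims, initial, where)
ValueError: zero-size array to reduction operation minimum which has no identity
```

View pics/w4.png

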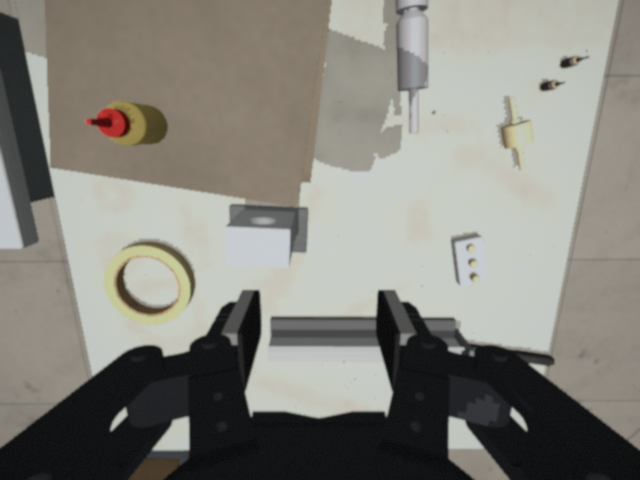

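The gauge block top centre is (0.4433,-0.1329) with the bore heading -93.0°. The rail line is y≈-0.281. s1 is at image (412,50). I'll refine s1's position and the bar end before grasping.

```bash
cat >> h.py <<'E'
D=np.array([0.08124,-0.99669]);M0=np.array([.5685,.1033]) # bar dir, a point on the axis line
def prof(c,lo=-.13,hi=.16):
    P=cloud(c);q=P[(P[...,2]>.085)&(P[...,2]<.125)];r=q[:,:2]-M0;s=r@D;w=r@np.array([-D[1],D[0]])
    out=[]
    for a in np.arange(lo,hi,.0015):
        k=(s>=a)&(s<a+.0015)&(abs(w)<.02)
        if k.sum()>4: out.append('%.1f:%.0f/%.1f'%((a+.00075)*1e3,(w[k].max()-w[k].min())*1e3,(w[k].max()+w[k].min())*500))
    print(' '.join(out))
E
python3 - <<'E'
from h import *
prof(dict(np.load('/tmp/w4.npz')),.04)
prof(dict(np.load('/tmp/w1.npz')),.04,.06)
go(.5745-.001,.030+.010,.083,4.66)
E
```

```text
40.8:23/-0.2 42.2:23/-0.4 43.8:24/-0.1 45.3:9/-1.7 46.8:15/-0.6 48.3:17/-0.9 49.8:18/-1.0 51.3:22/-0.8 52.8:23/-0.4 54.3:23/-0.3 55.8:23/-0.1 57.3:23/-0.3 58.8:23/-0.1 60.3:23/-0.4 61.8:23/-0.2 63.3:23/-0.4 64.8:23/-0.2 66.3:24/-0.3 67.8:23/-0.2 69.3:23/-0.4 70.8:23/-0.5 72.3:23/-0.1 73.8:23/-0.2 75.3:23/-0.1 76.8:24/-0.1 78.3:23/-0.4 79.8:23/-0.5 81.3:23/-0.4 82.8:23/-0.4 84.3:23/-0.4 85.8:23/-0.4 87.3:23/-0.4 88.8:23/-0.3 90.3:23/-0.2 91.8:23/-0.4 93.3:23/-0.3 94.8:23/-0.3 96.3:23/-0.4 97.8:23/-0.4 99.3:23/-0.1 100.8:7/-0.0 102.3:7/-0.0 103.8:7/-0.1 105.3:7/-0.1 106.8:7/-0.3 108.3:7/-0.2 109.8:7/-0.2 111.3:7/-0.1 112.8:7/-0.1 114.3:7/-0.2 115.8:7/-0.4 117.3:7/-0.2 118.8:7/0.0 120.3:7/-0.2 121.8:7/-0.3 123.3:7/-0.2 124.8:7/-0.3 126.3:7/-0.4 127.8:7/-0.4 129.3:7/-0.3 130.8:7/-0.3 132.3:7/-0.5 133.8:6/-0.1
40.8:23/-0.2 42.2:23/-0.2 43.8:22/0.3 45.3:13/-0.1 46.8:17/-0.0 48.3:18/-0.0 49.8:22/0.0 51.3:23/0.1 52.8:23/0.0 54.3:23/0.1 55.8:23/0.1 57.3:23/0.2 58.8:23/0.2 60.3:22/-0.2
offset [ 0.0727 -0.1388  0.187 ] spin -0.0821 | t 9.45 tcp [ 0.4997 -0.1002  0.2685] yaw -0.04 F [-1.  -0.5 -0.1] open 0.0491
```

```bash
python3 -m creep '{"offset":[[0.022,-0.04,0],[0.044,-0.08,0.02],[0.06,-0.12,0.04],[0.073,-0.138,0.06],[0.073,-0.138,0.09],[0.073,-0.138,0.13],[0.073,-0.138,0.165],[0.073,-0.138,0.182],[0.073,-0.138,0.188],[0.073,-0.138,0.188]],"spin":[-0.02,-0.04,-0.06,-0.082,-0.082,-0.082,-0.082,-0.082,-0.082,-0.082]}' -0.15
python3 -m creep '{"offset":[[0,0,0],[0,0,0],[0,0,0],[0,0,0],[0,0,0],[0,0,0]],"spin":[0,0,0,0,0,0]}' 1 60
python3 -c "
from h import *
go(.5738,.0385,.083,4.66)"
```

```text
time_s: 10.45
tcp_pos: [0.5728, 0.0404, 0.0811]
ee_rot: [[0.997, 0.083, 0.003], [0.083, -0.997, 0.008], [0.004, -0.007, -1.0]]
force: [0.2, -0.8, -0.4]
opening: 0.0487
time_s: 11.05
tcp_pos: [0.574, 0.0406, 0.083]
ee_rot: [[0.997, 0.083, 0.006], [0.083, -0.997, 0.008], [0.007, -0.008, -1.0]]
force: [-0.6, 2.3, 6.3]
opening: 0.0213
offset [-0.0004  0.002  -0.    ] spin 0.0014 | t 11.05 tcp [0.574  0.0406 0.083 ] yaw 4.74 F [-0.6  2.3  6.3] open 0.0213
```

```bash
python3 -m creep '{"offset":[[0,0,-0.001],[0,0,-0.002],[0,0,-0.002],[0,0,-0.002]],"spin":[0,0,0,0]}' 1 60
python3 -m creep '{"offset":[[0,0.01,0],[0,0.02,0],[0,0.03,0],[0,0.04,0],[0,0.05,0],[0,0.06,0],[0,0.07,0],[0,0.08,0],[0,0.09,0],[0,0.1,0],[0,0.105,0],[0,0.105,0]],"spin":[0,0,0,0,0,0,0,0,0,0,0,0]}'
python3 -c "
from h import *
c=snap('wrist','w5.png')
go(.4443-.0527*-.05,-.1139+.9986*.05+.010,.16,-3.0)"
```

```text
time_s: 11.45
tcp_pos: [0.5736, 0.0405, 0.0845]
ee_rot: [[0.997, 0.083, 0.005], [0.083, -0.997, 0.008], [0.006, -0.008, -1.0]]
force: [0.6, 0.0, -1.0]
opening: 0.0219
time_s: 12.65
tcp_pos: [0.5823, -0.0649, 0.0837]
ee_rot: [[0.997, 0.082, 0.005], [0.082, -0.997, 0.008], [0.006, -0.008, -1.0]]
force: [-1.1, -0.2, -0.6]
opening: 0.0216
offset [-0.1336 -0.0222 -0.077 ] spin 0.1344 | t 12.7 tcp [ 0.5823 -0.0645  0.0837] yaw 4.7 F [-0.3 -0.1 -1.2] open 0.0214
```

View pics/w5.png

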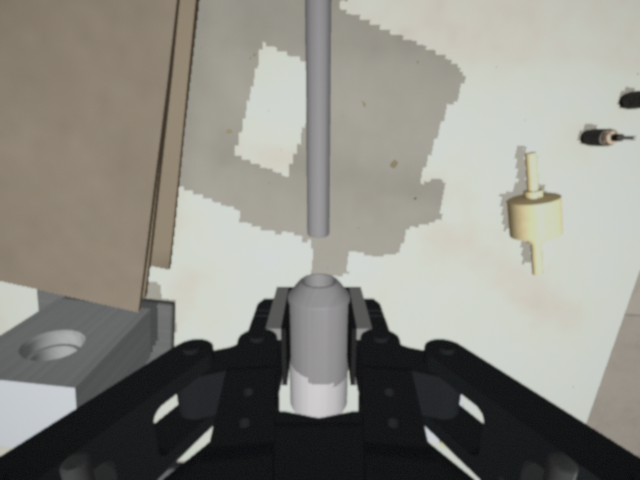

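s1 is off the bar and held, with its chamfered tail visible at (320,285). I'll measure its height in the grip and go before the gauge mouth.

```bash
python3 -m creep '{"offset":[[-0.02,0,-0.03],[-0.06,0,-0.03],[-0.1,-0.01,-0.03],[-0.134,-0.018,-0.02],[-0.134,-0.018,-0.01],[-0.134,-0.018,0],[-0.134,-0.018,0.01],[-0.134,-0.018,0.02],[-0.134,-0.018,0.02],[-0.134,-0.018,0.02]],"spin":[0.03,0.06,0.09,0.12,0.134,0.134,0.134,0.134,0.134,0.134]}'
python3 - <<'E'
from h import *
c=snap('wrist');P=cloud(c);s=bot.sense()
q=(P-s['tcp_pos'])@s['ee_rot']   # tool frame
m=(abs(q[...,0])<.0125)&(q[...,2]<0)&(q[...,2]>-.05)&(q[...,1]<.05)&(q[...,1]>-.06)
r=q[m]
for a in np.arange(-.03,.03,.003):
    k=r[(r[:,1]>=a)&(r[:,1]<a+.003)]
    if len(k)>5: print(round(a+.0015,4),len(k),'ztop',np.percentile(k[:,2],3).round(4),'x',k[:,0].min().round(4),k[:,0].max().round(4))
go(.4474,-.0539,.040,-3.0)
E
```

```text
time_s: 13.7
tcp_pos: [0.4477, -0.0574, 0.0626]
ee_rot: [[0.999, -0.052, 0.004], [-0.052, -0.999, 0.009], [0.004, -0.009, -1.0]]
force: [0.3, -0.3, -0.5]
opening: 0.0219
-0.0165 717 ztop -0.0236 x -0.0091 0.0095
-0.0135 810 ztop -0.026 x -0.0114 0.0117
-0.0105 888 ztop -0.0381 x -0.0125 0.0125
-0.0075 606 ztop -0.0379 x -0.0124 0.0125
-0.0045 586 ztop -0.0424 x -0.0125 0.0124
-0.0015 593 ztop -0.0435 x -0.0124 0.0125
0.0015 591 ztop -0.0423 x -0.0125 0.0125
0.0045 561 ztop -0.0422 x -0.0125 0.0123
0.0075 538 ztop -0.043 x -0.0125 0.0124
0.0105 529 ztop -0.045 x -0.0125 0.0125
0.0135 393 ztop -0.0275 x -0.0121 0.0111
0.0165 383 ztop -0.0272 x -0.0111 0.0116
0.0195 386 ztop -0.0273 x -0.0112 0.0116
0.0225 371 ztop -0.0273 x -0.0113 0.0117
0.0255 382 ztop -0.0273 x -0.0114 0.0118
0.0285 364 ztop -0.0273 x -0.0115 0.0119
offset [-0.0008 -0.0033  0.0231] spin 0.0006 | t 13.75 tcp [ 0.4479 -0.0574  0.0631] yaw -2.97 F [-0.2 -1.1 -0.2] open 0.0218
```

```bash
python3 -m creep '{"offset":[[-0.001,-0.003,0.012],[-0.001,-0.003,0.02],[-0.001,-0.003,0.0233],[-0.001,-0.003,0.0233],[-0.001,-0.003,0.0233]],"spin":[0,0,0,0,0]}'
python3 -c "
from h import *
go(.4474,-.0539,.040,-3.0)"
python3 -m creep '{"offset":[[0,0.008,0],[0,0.015,0],[0,0.02,0],[0,0.022,0],[0,0.024,0],[0,0.026,0],[0,0.027,0],[0,0.027,0]],"spin":[0,0,0,0,0,0,0,0]}'
```

```text
time_s: 14.25
tcp_pos: [0.4472, -0.0542, 0.0397]
ee_rot: [[0.999, -0.052, 0.005], [-0.052, -0.999, 0.008], [0.005, -0.009, -1.0]]
force: [0.1, 0.3, -0.3]
opening: 0.0214
offset [ 0.0002 -0.0003 -0.0003] spin 0.0005 | t 14.25 tcp [ 0.4472 -0.0542  0.0397] yaw -2.97 F [ 0.1  0.3 -0.3] open 0.0214
time_s: 15.05
tcp_pos: [0.4458, -0.0812, 0.0395]
ee_rot: [[0.999, -0.052, 0.005], [-0.052, -0.999, 0.008], [0.005, -0.009, -1.0]]
force: [1.2, -0.2, -0.2]
opening: 0.0217
```

```bash
python3 -m creep '{"offset":[[0,0.001,0],[0,0.002,0],[0,0.003,0],[0,0.004,0],[0,0.005,0],[0,0.006,0],[0,0.007,0],[0,0.008,0],[0,0.009,0],[0,0.009,0],[0,0.009,0]],"spin":[0,0,0,0,0,0,0,0,0,0,0]}'
python3 -c "
from h import *
go(.4474,-.0539,.040,-3.0)
s=bot.sense();print('gx centre',(s['tcp_pos'][:2]-[.4443,-.1139])@[-.0527,-.9986]+.010)"
```

```text
time_s: 16.15
tcp_pos: [0.4456, -0.0854, 0.0396]
ee_rot: [[0.999, -0.054, 0.005], [-0.054, -0.998, 0.019], [0.004, -0.02, -1.0]]
force: [2.7, 22.4, 4.6]
opening: 0.0215
offset [ 0.0001 -0.0315  0.0002] spin -0.0018 | t 16.15 tcp [ 0.4456 -0.0854  0.0396] yaw -3.1 F [ 2.7 22.4  4.6] open 0.0215
gx centre -0.018555803769100744
```

s1 stopped at gx=-18.6 mm under 22 N, so its leading end is square and its chamfer is the tail, as seen. I'll back out and carry it to the rack with the tail towards +x.

```bash
python3 -m creep '{"offset":[[0,-0.012,0],[0,-0.024,0],[0,-0.036,0],[0,-0.036,-0.03],[0,-0.036,-0.07],[0,-0.036,-0.11],[0,-0.036,-0.12],[0,-0.036,-0.12]],"spin":[0,0,0,0,0,0,0,0]}'
python3 -c "
from h import *
go(.6507,-.2821,.10,-90.8)"
```

```text
time_s: 16.95
tcp_pos: [0.4482, -0.0519, 0.1624]
ee_rot: [[0.999, -0.054, 0.01], [-0.054, -0.998, 0.018], [0.009, -0.018, -1.0]]
force: [0.1, 0.0, -0.2]
opening: 0.0217
offset [0.214  0.2201 0.0603] spin 1.5308 | t 16.95 tcp [ 0.4482 -0.0519  0.1624] yaw -3.09 F [ 0.1  0.  -0.2] open 0.0217
```

```bash
python3 -m creep '{"offset":[[0.018,0.018,0],[0.036,0.037,0],[0.055,0.056,0],[0.074,0.076,0],[0.094,0.096,0],[0.114,0.117,0],[0.134,0.138,0],[0.154,0.158,0],[0.172,0.176,0],[0.19,0.194,0.02],[0.204,0.21,0.04],[0.214,0.22,0.06],[0.214,0.22,0.06],[0.214,0.22,0.06]],"spin":[0.13,0.26,0.39,0.52,0.65,0.78,0.91,1.04,1.17,1.3,1.42,1.53,1.53,1.53]}'
python3 - <<'E'
from h import *
c=snap('wrist');np.savez('/tmp/w6',**c);P=cloud(c);Z=P[...,2]
for x in np.arange(.46,.66,.02):
    k=(abs(P[...,0]-x)<.004)&(P[...,1]<-.26)&(P[...,1]>-.305)&(Z>.032)&(Z<.042)
    if k.sum()>5: print(round(x,2),k.sum(),P[k][:,1].min().round(4),P[k][:,1].max().round(4),P[k][:,2].max().round(4))
k=(P[...,0]>.66)&(P[...,0]<.69)&(abs(P[...,1]+.282)<.02)&(Z>.042)&(Z<.06)
if k.sum(): print('stop',P[k].min(0),P[k].max(0))
go(.6507,-.2821,.0308,-90.8)
E
```

```text
time_s: 18.35
tcp_pos: [0.6491, -0.281, 0.0972]
ee_rot: [[-0.011, -1.0, 0.005], [-1.0, 0.011, 0.021], [-0.021, -0.005, -1.0]]
force: [1.2, -0.6, -0.8]
opening: 0.022
0.64 201 -0.2912 -0.272 0.0397
stop [ 0.67213282 -0.29696803  0.04231906] [ 0.67812041 -0.26710809  0.05353142]
offset [ 0.0021 -0.0003  0.0682] spin 0.0027 | t 18.4 tcp [ 0.6499 -0.2813  0.099 ] yaw -90.64 F [0.1 0.7 0.5] open 0.0215
```

```bash
python3 -m creep '{"offset":[[0.002,0,0.025],[0.002,0,0.045],[0.002,0,0.058],[0.002,0,0.064],[0.002,0,0.068],[0.002,0,0.068],[0.002,0,0.068]],"spin":[0,0,0,0,0,0,0]}'
python3 -m creep '{"offset":[[0,0,0],[0,0,0],[0,0,0],[0,0,0],[0,0,0]],"spin":[0,0,0,0,0]}' -0.15
python3 -m creep '{"offset":[[0,0,-0.015],[0,0,-0.04],[0,0,-0.08],[0,0,-0.12],[0,0,-0.16],[0,0,-0.18],[0,0,-0.18]],"spin":[0,0,0,0,0,0,0]}'
python3 - <<'E'
from h import *
c=snap('wrist','w7.png');np.savez('/tmp/w7',**c);P=cloud(c);Z=P[...,2]
k=(P[...,0]>.58)&(P[...,0]<.668)&(abs(P[...,1]+.282)<.02)&(Z>.05)&(Z<.08)
q=P[k];print(k.sum(),q.min(0),q.max(0),cv2.minAreaRect(q[:,:2].astype(np.float32)),np.percentile(q[:,2],99))
go(.565,.1,.20,4.66)
E
```

```text
time_s: 19.1
tcp_pos: [0.651, -0.2816, 0.0323]
ee_rot: [[-0.011, -1.0, 0.009], [-1.0, 0.011, 0.019], [-0.019, -0.009, -1.0]]
force: [-1.0, 3.6, 3.0]
opening: 0.0217
time_s: 19.6
tcp_pos: [0.651, -0.2818, 0.0323]
ee_rot: [[-0.011, -1.0, 0.009], [-1.0, 0.011, 0.019], [-0.019, -0.009, -1.0]]
force: [0.7, -0.3, -0.1]
opening: 0.0493
time_s: 20.3
tcp_pos: [0.6515, -0.2865, 0.2193]
ee_rot: [[-0.011, -1.0, 0.018], [-1.0, 0.011, 0.014], [-0.014, -0.018, -1.0]]
force: [0.7, -0.7, -0.3]
opening: 0.0493
1496 [ 0.61527886 -0.29275324  0.05002324] [ 0.66798586 -0.26976076  0.06036492] ((0.64164799451828, -0.2812712788581848), (0.022736355662345886, 0.052660781890153885), 89.66936492919922) 0.05985788414015521
offset [-0.3845  0.0899  0.0209] spin -1.6632 | t 20.35 tcp [ 0.6503 -0.2858  0.2156] yaw -90.63 F [0.3 0.4 0.3] open 0.049
```

View pics/w7.png

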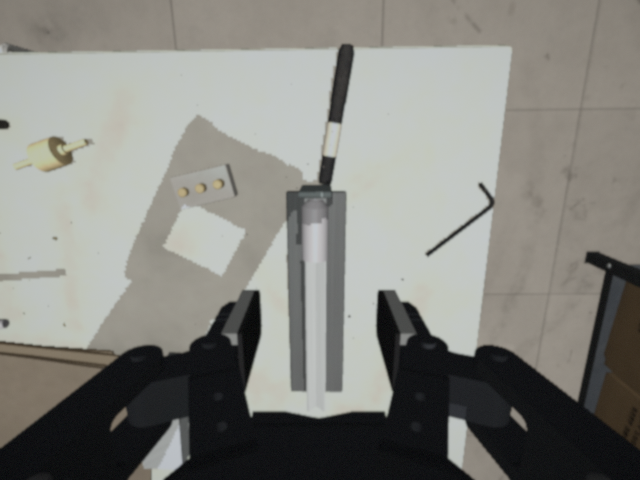

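s1 lies in the rail, centre x≈0.6416, with its chamfer (313,205) towards the stop. Next, s2: look at the bar first.

```bash
python3 -m creep '{"offset":[[-0.025,0.005,0],[-0.05,0.011,0],[-0.08,0.018,0.01],[-0.11,0.025,0.01],[-0.14,0.032,0.01],[-0.17,0.039,0.01],[-0.2,0.046,0.02],[-0.23,0.053,0.02],[-0.26,0.06,0.02],[-0.285,0.066,0.02],[-0.3,0.072,0.02],[-0.31,0.075,0.02],[-0.31,0.075,0.02],[-0.31,0.075,0.02]],"spin":[-0.14,-0.28,-0.42,-0.56,-0.7,-0.84,-0.98,-1.12,-1.26,-1.4,-1.53,-1.663,-1.663,-1.663]}' -0.15
python3 - <<'E'
from h import *
c=snap('wrist');np.savez('/tmp/w8',**c);prof(c,-.125,.14)
go(*(M0+D*.008),.081,4.66)
E
```

```text
time_s: 21.75
tcp_pos: [0.5782, 0.0253, 0.1981]
ee_rot: [[0.997, 0.079, 0.011], [0.079, -0.997, 0.017], [0.012, -0.016, -1.0]]
force: [0.3, -0.5, 0.9]
opening: 0.0495
-65.7:23/0.1 -64.2:23/0.1 -62.7:23/0.1 -61.2:23/0.0 -59.7:23/-0.0 -58.2:23/-0.0 -56.7:23/-0.1 -55.2:23/-0.1 -53.7:23/-0.1 -52.2:23/-0.1 -50.7:23/-0.1 -49.2:23/-0.2 -47.7:23/0.2 -46.2:22/0.2 -44.7:23/0.2 -43.2:23/0.2 -41.7:23/0.1 -40.2:23/0.1 -38.7:23/0.1 -37.2:23/0.1 -35.7:23/0.1 -34.2:23/0.1 -32.7:23/0.0 -31.2:23/0.0 -29.7:23/-0.0 -28.2:23/-0.1 -26.7:23/-0.0 -25.2:23/-0.1 -23.7:23/-0.1 -22.2:23/0.3 -20.7:23/0.3 -19.2:23/0.2 -17.7:23/0.2 -16.2:21/0.1 -14.7:18/0.2 -13.2:16/0.1 -11.7:12/-0.1 -10.2:14/0.1 -8.7:17/0.1 -7.2:19/0.1 -5.7:21/0.4 -4.2:23/0.0 -2.7:23/0.1 -1.2:23/0.0 0.3:23/0.0 1.8:24/-0.1 3.3:24/-0.1 4.8:23/0.3 6.3:23/0.3 7.8:23/0.3 9.3:23/0.3 10.8:23/0.3 12.3:23/0.3 13.8:23/0.3 15.3:23/0.2 16.8:23/0.2 18.3:23/0.2 19.8:23/0.2 21.3:23/0.1 22.8:23/0.1 24.3:24/0.1 25.8:24/0.1 27.3:24/0.1 28.8:24/0.1 30.3:24/0.0 31.8:24/-0.0 33.3:23/0.5 34.8:23/0.4 36.3:23/0.4 37.8:23/0.4 39.3:23/0.3 40.8:23/0.4 42.3:23/0.3 43.8:23/0.4 45.3:7/0.3 46.8:7/0.2 48.3:7/0.2 49.8:7/0.2 51.3:7/0.2 52.8:7/0.2 54.3:7/0.2 55.8:7/0.2 57.3:7/0.2 58.8:7/0.1 60.3:7/0.1 61.8:7/0.1 63.3:7/0.1 64.8:7/0.1 66.3:8/0.1 67.8:8/0.0 69.3:8/0.0 70.8:8/0.0 72.3:8/0.0 73.8:8/0.0 75.3:7/-0.4 76.8:8/-0.0 78.3:8/-0.0 79.8:8/-0.1 81.3:8/-0.1 82.8:8/-0.1 84.3:8/-0.1 85.8:7/0.3 87.3:7/0.2 88.8:7/0.2 90.3:7/0.2 91.8:7/0.2 93.3:7/0.2 94.8:7/0.2 96.3:7/0.2 97.8:7/0.1 99.3:7/0.1 100.8:7/0.1 102.3:7/0.1 103.8:7/0.1 105.3:7/0.1 106.8:7/0.1 108.3:7/0.1 109.8:7/0.1 111.3:7/0.0 112.8:7/0.0 114.3:7/0.0 115.8:6/-0.4 117.3:6/0.3 118.8:7/-0.0 120.3:7/-0.0 121.8:7/-0.1 123.3:7/-0.1 124.8:7/-0.1 126.3:7/-0.1 127.8:7/-0.1 129.3:7/-0.1 130.8:7/-0.1 132.3:7/-0.2 133.8:4/-0.9
offset [-0.0053 -0.0691  0.1185] spin -0.0029 | t 21.8 tcp [0.5785 0.0249 0.1985] yaw 4.5 F [0.4 0.5 0.1] open 0.0493
```

```bash
python3 -m creep '{"offset":[[-0.003,-0.035,0.03],[-0.005,-0.069,0.06],[-0.005,-0.069,0.09],[-0.005,-0.069,0.11],[-0.005,-0.069,0.1185],[-0.005,-0.069,0.1185],[-0.005,-0.069,0.1185]],"spin":[0,0,0,0,0,0,0]}' -0.15
python3 -m creep '{"offset":[[0,0,0],[0,0,0],[0,0,0],[0,0,0],[0,0,0],[0,0,0]],"spin":[0,0,0,0,0,0]}' 1 60
python3 -m creep '{"offset":[[0,0,-0.001],[0,0,-0.002],[0,0,-0.002],[0,0,-0.002]],"spin":[0,0,0,0]}'
python3 -c "
from h import *
s=bot.sense()
print('grip s',(s['tcp_pos'][:2]-M0)@D)
go(*(s['tcp_pos'][:2]+D*.16),s['tcp_pos'][2],4.66)"
```

```text
time_s: 22.5
tcp_pos: [0.5704, 0.0948, 0.082]
ee_rot: [[0.997, 0.077, 0.013], [0.077, -0.997, 0.017], [0.014, -0.016, -1.0]]
force: [-0.6, 0.2, -0.1]
opening: 0.0494
time_s: 23.1
tcp_pos: [0.5709, 0.0945, 0.0836]
ee_rot: [[0.997, 0.077, 0.014], [0.077, -0.997, 0.016], [0.015, -0.015, -1.0]]
force: [-3.3, -0.9, 5.2]
opening: 0.0219
time_s: 23.5
tcp_pos: [0.5709, 0.0946, 0.0854]
ee_rot: [[0.997, 0.077, 0.014], [0.077, -0.997, 0.016], [0.016, -0.015, -1.0]]
force: [-0.7, 0.0, -0.3]
opening: 0.022
grip s 0.008908822846783697
offset [ 0.0007  0.16   -0.0024] spin -0.0043 | t 23.5 tcp [0.5709 0.0946 0.0854] yaw 4.42 F [-0.7  0.  -0.3] open 0.022
```

```bash
python3 -m creep '{"offset":[[0,0.012,0],[0,0.024,0],[0,0.036,-0.001],[0,0.048,-0.001],[0,0.06,-0.001],[0,0.072,-0.001],[0,0.084,-0.001],[0,0.096,-0.001],[0,0.108,-0.002],[0.001,0.12,-0.002],[0.001,0.132,-0.002],[0.001,0.144,-0.002],[0.001,0.156,-0.002],[0.001,0.162,-0.002],[0.001,0.162,-0.002]],"spin":[0,0,0,0,0,0,0,0,0,0,0,0,0,0,0]}'
python3 -c "
from h import *
go(.4474,-.0553,.12,-3.0)"
```

```text
time_s: 25.0
tcp_pos: [0.5845, -0.0678, 0.0851]
ee_rot: [[0.997, 0.076, 0.015], [0.076, -0.997, 0.016], [0.016, -0.015, -1.0]]
force: [0.3, -0.7, 0.0]
opening: 0.0218
offset [-0.1352 -0.0234 -0.0367] spin 0.1283 | t 25.0 tcp [ 0.5845 -0.0678  0.0851] yaw 4.35 F [ 0.3 -0.7  0. ] open 0.0218
```

```bash
python3 -m creep '{"offset":[[-0.02,0,-0.03],[-0.06,-0.005,-0.035],[-0.1,-0.015,-0.035],[-0.135,-0.023,-0.035],[-0.135,-0.023,-0.02],[-0.135,-0.023,0],[-0.135,-0.023,0.015],[-0.135,-0.023,0.023],[-0.135,-0.023,0.023],[-0.135,-0.023,0.023]],"spin":[0.03,0.06,0.09,0.12,0.128,0.128,0.128,0.128,0.128,0.128]}'
python3 - <<'E'
from h import *
c=snap('wrist');P=cloud(c);s=bot.sense()
q=(P-s['tcp_pos'])@s['ee_rot']
m=(abs(q[...,0])<.0125)&(q[...,2]<0)&(q[...,2]>-.032)&(q[...,1]<.05)&(q[...,1]>-.06);r=q[m]
print(' '.join('%.3f:%.4f'%(a+.001,np.percentile(r[(r[:,1]>=a)&(r[:,1]<a+.002)][:,2],3)) for a in np.arange(-.024,.034,.002) if ((r[:,1]>=a)&(r[:,1]<a+.002)).sum()>5))
go(.4474,-.0553,.0406,-3.0)
E
```

```text
time_s: 26.0
tcp_pos: [0.449, -0.0547, 0.0608]
ee_rot: [[0.999, -0.052, 0.015], [-0.052, -0.999, 0.016], [0.014, -0.017, -1.0]]
force: [-1.3, 0.1, -0.5]
opening: 0.0219
-0.021:-0.0221 -0.019:-0.0235 -0.017:-0.0252 -0.015:-0.0269 -0.013:-0.0273 -0.011:-0.0298 -0.009:-0.0303 -0.007:-0.0295 -0.005:-0.0305 -0.003:-0.0280 -0.001:-0.0280 0.001:-0.0280 0.003:-0.0288 0.005:-0.0294 0.007:-0.0297 0.009:-0.0304 0.011:-0.0281 0.013:-0.0276 0.015:-0.0275 0.017:-0.0274 0.019:-0.0276 0.021:-0.0277 0.023:-0.0276 0.025:-0.0277 0.027:-0.0277 0.029:-0.0277 0.031:-0.0276 0.033:-0.0277
offset [-0.0022  0.0009  0.0205] spin 0.0004 | t 26.05 tcp [ 0.4493 -0.0548  0.0611] yaw -2.98 F [-0.   0.4 -1.3] open 0.0223
```

```bash
python3 -m creep '{"offset":[[-0.002,0.001,0.01],[-0.002,0.001,0.018],[-0.002,0.001,0.0205],[-0.002,0.001,0.0205],[-0.002,0.001,0.0205]],"spin":[0,0,0,0,0]}'
python3 -m creep '{"offset":[[0,0.008,0],[0,0.015,0],[0,0.02,0],[0,0.022,0],[0,0.024,0],[0,0.026,0],[0,0.027,0],[0,0.027,0]],"spin":[0,0,0,0,0,0,0,0]}'
python3 -m creep '{"offset":[[0,0.001,0],[0,0.002,0],[0,0.003,0],[0,0.004,0],[0,0.005,0],[0,0.006,0],[0,0.007,0],[0,0.007,0],[0,0.007,0]],"spin":[0,0,0,0,0,0,0,0,0]}'
python3 -c "
from h import *
go(.4474,-.0539,.040,-3.0)
s=bot.sense();print('gx centre',(s['tcp_pos'][:2]-[.4443,-.1139])@[-.0527,-.9986]+.0087)"
```

```text
time_s: 26.55
tcp_pos: [0.4476, -0.0554, 0.0405]
ee_rot: [[0.999, -0.052, 0.016], [-0.052, -0.999, 0.016], [0.015, -0.017, -1.0]]
force: [0.5, -0.5, -0.2]
opening: 0.0218
time_s: 27.35
tcp_pos: [0.4462, -0.0824, 0.0401]
ee_rot: [[0.999, -0.052, 0.016], [-0.052, -0.999, 0.016], [0.015, -0.017, -1.0]]
force: [-0.3, -1.1, -0.5]
opening: 0.0213
time_s: 28.25
tcp_pos: [0.4458, -0.0876, 0.0399]
ee_rot: [[0.998, -0.053, 0.016], [-0.053, -0.998, 0.02], [0.015, -0.021, -1.0]]
force: [1.8, 8.8, -0.2]
opening: 0.0217
offset [-0.0002 -0.0337  0.0006] spin -0.0005 | t 28.25 tcp [ 0.4458 -0.0876  0.0399] yaw -3.03 F [ 1.8  8.8 -0.2] open 0.0217
gx centre -0.017682577469300412
```

s2 stopped at gx=-17.7 mm under 8.8 N: square end leading again, which agrees with the pictures. On to the rack.

```bash
python3 -m creep '{"offset":[[0,-0.012,0],[0,-0.024,0],[0,-0.036,0],[0,-0.036,-0.03],[0,-0.036,-0.07],[0,-0.036,-0.11],[0,-0.036,-0.12],[0,-0.036,-0.12]],"spin":[0,0,0,0,0,0,0,0]}'
python3 -c "
from h import *
go(.5937,-.2809,.10,-90.7)"
```

```text
time_s: 29.05
tcp_pos: [0.4472, -0.0539, 0.1629]
ee_rot: [[0.998, -0.052, 0.021], [-0.052, -0.998, 0.019], [0.02, -0.02, -1.0]]
force: [-0.5, 0.1, 0.0]
opening: 0.0222
offset [0.1569 0.2203 0.0616] spin 1.5307 | t 29.05 tcp [ 0.4472 -0.0539  0.1629] yaw -2.99 F [-0.5  0.1  0. ] open 0.0222
```

```bash
python3 -m creep '{"offset":[[0.013,0.018,0],[0.026,0.037,0],[0.04,0.056,0],[0.054,0.076,0],[0.068,0.096,0],[0.082,0.117,0],[0.097,0.138,0],[0.112,0.158,0],[0.126,0.176,0],[0.139,0.194,0.02],[0.15,0.21,0.04],[0.157,0.22,0.06],[0.157,0.22,0.06],[0.157,0.22,0.06],[0.157,0.22,0.06]],"spin":[0.13,0.26,0.39,0.52,0.65,0.78,0.91,1.04,1.17,1.3,1.42,1.53,1.53,1.53,1.53]}'
python3 -c "
from h import *
go(.5937,-.2809,.0315,-90.7)"
```

```text
time_s: 30.55
tcp_pos: [0.5937, -0.28, 0.1017]
ee_rot: [[-0.009, -1.0, 0.02], [-1.0, 0.01, 0.019], [-0.019, -0.02, -1.0]]
force: [0.4, -0.5, -0.8]
opening: 0.0216
offset [0.0023 0.0014 0.0701] spin 0.0029 | t 30.55 tcp [ 0.5937 -0.28    0.1017] yaw -90.53 F [ 0.4 -0.5 -0.8] open 0.0216
```

```bash
python3 -m creep '{"offset":[[0.002,0.001,0.025],[0.002,0.001,0.045],[0.002,0.001,0.058],[0.002,0.001,0.066],[0.002,0.001,0.07],[0.002,0.001,0.07],[0.002,0.001,0.07]],"spin":[0,0,0,0,0,0,0]}'
python3 -m creep '{"offset":[[0,0,0],[0,0,0],[0,0,0],[0,0,0],[0,0,0]],"spin":[0,0,0,0,0]}' -0.15
python3 -m creep '{"offset":[[0,0,-0.015],[0,0,-0.04],[0,0,-0.07],[0,0,-0.1],[0,0,-0.13],[0,0,-0.15],[0,0,-0.16],[0,0,-0.165],[0,0,-0.165],[0,0,-0.165]],"spin":[0,0,0,0,0,0,0,0,0,0]}'
cat >> h.py <<'E'
def rack(c):
    P=cloud(c);q=P[(P[...,0]>.43)&(P[...,0]<.675)&(abs(P[...,1]+.281)<.014)&(P[...,2]>.03)&(P[...,2]<.075)]
    for a in np.arange(.44,.675,.003):
        k=(q[:,0]>=a)&(q[:,0]<a+.003)&(q[:,2]>.046)
        if k.sum()>4: print('%.4f:%.0f/%.4f/%.3f'%(a+.0015,np.ptp(q[k,1])*1e3,(q[k,1].max()+q[k,1].min())/2,q[k,2].max()),end=' ')
    print()
E
python3 - <<'E'
from h import *
rack(snap('wrist'))
go(*(M0+D*.055),.20,4.66)
E
```

```text
time_s: 31.25
tcp_pos: [0.5947, -0.2807, 0.0326]
ee_rot: [[-0.009, -1.0, 0.022], [-1.0, 0.009, 0.019], [-0.019, -0.021, -1.0]]
force: [0.2, 2.4, -0.0]
opening: 0.022
time_s: 31.75
tcp_pos: [0.5947, -0.2808, 0.0327]
ee_rot: [[-0.009, -1.0, 0.022], [-1.0, 0.01, 0.018], [-0.019, -0.022, -1.0]]
force: [1.4, 0.0, 0.1]
opening: 0.049
time_s: 32.75
tcp_pos: [0.5905, -0.2834, 0.1961]
ee_rot: [[-0.009, -1.0, 0.02], [-1.0, 0.01, 0.02], [-0.02, -0.019, -1.0]]
force: [-0.2, -0.2, 0.1]
opening: 0.049
0.5615:23/-0.2805/0.060 0.5645:23/-0.2804/0.060 0.5675:23/-0.2806/0.061 0.5705:23/-0.2806/0.061 0.5735:23/-0.2806/0.060 0.5765:23/-0.2811/0.060 0.5795:23/-0.2811/0.060 0.5825:23/-0.2812/0.061 0.5855:23/-0.2812/0.060 0.5885:23/-0.2812/0.060 0.5915:23/-0.2812/0.060 0.5945:23/-0.2812/0.061 0.5975:23/-0.2813/0.060 0.6005:23/-0.2814/0.060 0.6035:23/-0.2814/0.060 0.6065:23/-0.2814/0.060 0.6095:23/-0.2814/0.061 0.6125:20/-0.2810/0.059 0.6155:22/-0.2815/0.060 0.6185:22/-0.2815/0.060 0.6215:22/-0.2815/0.060 0.6245:23/-0.2811/0.060 0.6275:23/-0.2811/0.060 0.6305:23/-0.2811/0.060 0.6335:23/-0.2812/0.060 0.6365:23/-0.2812/0.060 0.6395:24/-0.2817/0.060 0.6425:24/-0.2817/0.060 0.6455:24/-0.2818/0.060 0.6485:24/-0.2818/0.061 0.6515:23/-0.2818/0.060 0.6545:23/-0.2818/0.060 0.6575:23/-0.2819/0.060 0.6605:23/-0.2819/0.060 0.6635:23/-0.2819/0.060 0.6665:20/-0.2820/0.059 0.6695:15/-0.2820/0.056 0.6725:27/-0.2813/0.054 0.6755:27/-0.2814/0.054 
offset [-0.3317  0.0205  0.002 ] spin -1.6613 | t 32.8 tcp [ 0.5904 -0.2833  0.1958] yaw -90.52 F [-0.2 -0.7 -1.2] open 0.0491
```

s1 and s2 both lie in the rail at top z 0.060, chamfer steps on the stop side at x≈0.668 and 0.6125. Next, s3.

```bash
python3 -m creep '{"offset":[[-0.025,0.001,0],[-0.05,0.003,0],[-0.08,0.005,0],[-0.11,0.006,0],[-0.14,0.008,0],[-0.17,0.009,0],[-0.2,0.011,0],[-0.23,0.013,0],[-0.26,0.015,0],[-0.29,0.017,0],[-0.315,0.019,0],[-0.332,0.02,0.002],[-0.332,0.02,0.002],[-0.332,0.02,0.002],[-0.332,0.02,0.002]],"spin":[-0.14,-0.28,-0.42,-0.56,-0.7,-0.84,-0.98,-1.12,-1.26,-1.4,-1.53,-1.661,-1.661,-1.661,-1.661]}' -0.15
python3 - <<'E'
from h import *
prof(snap('wrist'),-.125,-.002)
go(*(M0+D*-.047),.082,4.66)
E
```

```text
time_s: 34.3
tcp_pos: [0.5733, 0.0481, 0.1994]
ee_rot: [[0.997, 0.079, 0.018], [0.079, -0.997, 0.02], [0.02, -0.018, -1.0]]
force: [-0.7, -0.1, 0.3]
opening: 0.049
-91.2:23/0.2 -89.7:23/0.1 -88.2:23/0.1 -86.7:23/0.1 -85.2:23/0.1 -83.7:23/0.1 -82.2:23/0.1 -80.7:23/0.1 -79.2:23/0.0 -77.7:23/0.1 -76.2:23/0.1 -74.7:24/0.0 -73.2:23/-0.0 -71.7:20/0.1 -70.2:18/0.3 -68.7:15/-0.0 -67.2:11/-4.2 -65.7:23/0.3 -64.2:23/0.3 -62.7:23/0.3 -61.2:23/0.3 -59.7:23/0.3 -58.2:23/0.2 -56.7:23/0.2 -55.2:23/0.2 -53.7:23/0.2 -52.2:23/0.2 -50.7:24/0.2 -49.2:24/0.2 -47.7:24/0.2 -46.2:24/0.2 -44.7:24/0.1 -43.2:24/0.2 -41.7:23/-0.3 -40.2:23/-0.3 -38.7:23/-0.3 -37.2:22/0.1 -35.7:22/0.0 -34.2:23/0.0 -32.7:23/0.0 -31.2:23/0.0 -29.7:23/-0.0 -28.2:23/-0.0 -26.7:23/0.0 -25.2:23/-0.0 -23.7:23/-0.0 -22.2:23/-0.1 -20.7:23/-0.1 -19.2:23/-0.1 -17.7:22/0.2 -16.2:20/-0.1 -14.7:18/-0.1 -13.2:15/-0.1 -11.7:13/-0.1 -10.2:7/0.2 -8.7:7/0.2 -7.2:7/0.2 -5.7:7/0.2 -4.2:7/0.2 -2.7:7/0.1
offset [-0.003  -0.1004  0.1194] spin -0.0028 | t 34.35 tcp [0.5734 0.048  0.1996] yaw 4.5 F [0.5 0.1 0.3] open 0.0491
```

s3 spans s≈-66 to -12 with its chamfer towards the free end. Grasping.

```bash
python3 -m creep '{"offset":[[-0.002,-0.035,0.02],[-0.003,-0.07,0.04],[-0.003,-0.101,0.06],[-0.003,-0.101,0.09],[-0.003,-0.101,0.11],[-0.003,-0.101,0.1195],[-0.003,-0.101,0.1195],[-0.003,-0.101,0.1195]],"spin":[0,0,0,0,0,0,0,0]}' -0.15
python3 -m creep '{"offset":[[0,0,0],[0,0,0],[0,0,0],[0,0,0],[0,0,0],[0,0,0]],"spin":[0,0,0,0,0,0]}' 1 60
python3 -m creep '{"offset":[[0,0,-0.001],[0,0,-0.002],[0,0,-0.002],[0,0,-0.002]],"spin":[0,0,0,0]}'
python3 -c "
from h import *
s=bot.sense()
print('grip s',(s['tcp_pos'][:2]-M0)@D)
go(*(M0+D*.165),s['tcp_pos'][2],4.66)"
```

```text
time_s: 35.15
tcp_pos: [0.5655, 0.1503, 0.0829]
ee_rot: [[0.997, 0.078, 0.02], [0.077, -0.997, 0.02], [0.021, -0.018, -1.0]]
force: [-0.3, -0.3, 0.6]
opening: 0.0491
time_s: 35.75
tcp_pos: [0.5662, 0.1501, 0.0846]
ee_rot: [[0.997, 0.078, 0.022], [0.077, -0.997, 0.02], [0.023, -0.018, -1.0]]
force: [-2.3, -0.9, 6.6]
opening: 0.0216
time_s: 36.15
tcp_pos: [0.566, 0.1501, 0.0864]
ee_rot: [[0.997, 0.078, 0.021], [0.077, -0.997, 0.02], [0.023, -0.018, -1.0]]
force: [0.1, -0.3, -0.7]
opening: 0.0218
grip s -0.046867637832696846
offset [-0.0005  0.2118 -0.0038] spin -0.0039 | t 36.15 tcp [0.566  0.1501 0.0864] yaw 4.44 F [ 0.1 -0.3 -0.7] open 0.0218
```

```bash
python3 -m creep '{"offset":[[0,0.012,0],[0,0.024,0],[0,0.036,-0.001],[0,0.048,-0.001],[0,0.06,-0.001],[0,0.072,-0.001],[0,0.084,-0.001],[0,0.096,-0.002],[0,0.108,-0.002],[0,0.12,-0.002],[0,0.132,-0.002],[0,0.144,-0.002],[0,0.156,-0.003],[0,0.168,-0.003],[0,0.18,-0.003],[0,0.192,-0.004],[0,0.204,-0.004],[0,0.212,-0.004],[0,0.212,-0.004]],"spin":[0,0,0,0,0,0,0,0,0,0,0,0,0,0,0,0,0,0,0]}'
python3 -c "
from h import *
go(.4473,-.056,.06,-3.0)"
```

```text
time_s: 38.05
tcp_pos: [0.5825, -0.0624, 0.0865]
ee_rot: [[0.997, 0.076, 0.021], [0.076, -0.997, 0.02], [0.023, -0.018, -1.0]]
force: [-0.5, 0.1, -0.5]
opening: 0.0221
offset [-0.1349 -0.0162  0.0237] spin 0.1285 | t 38.05 tcp [ 0.5825 -0.0624  0.0865] yaw 4.36 F [-0.5  0.1 -0.5] open 0.0221
```

```bash
python3 -m creep '{"offset":[[-0.02,0,-0.03],[-0.06,-0.005,-0.035],[-0.1,-0.01,-0.035],[-0.135,-0.016,-0.035],[-0.135,-0.016,-0.02],[-0.135,-0.016,0],[-0.135,-0.016,0.015],[-0.135,-0.016,0.023],[-0.135,-0.016,0.023],[-0.135,-0.016,0.023]],"spin":[0.03,0.06,0.09,0.12,0.128,0.128,0.128,0.128,0.128,0.128]}'
python3 - <<'E'
from h import *
c=snap('wrist');P=cloud(c);s=bot.sense()
q=(P-s['tcp_pos'])@s['ee_rot']
m=(abs(q[...,0])<.0125)&(q[...,2]<0)&(q[...,2]>-.032)&(q[...,1]<.05)&(q[...,1]>-.06);r=q[m]
print(' '.join('%.3f:%.4f'%(a+.001,np.percentile(r[(r[:,1]>=a)&(r[:,1]<a+.002)][:,2],3)) for a in np.arange(-.026,.044,.002) if ((r[:,1]>=a)&(r[:,1]<a+.002)).sum()>5))
go(.4473,-.056,.0400,-3.0)
E
```

```text
time_s: 39.05
tcp_pos: [0.4476, -0.0562, 0.0612]
ee_rot: [[0.998, -0.051, 0.022], [-0.052, -0.998, 0.019], [0.021, -0.021, -1.0]]
force: [0.2, 0.6, -0.0]
opening: 0.0215
-0.021:-0.0255 -0.019:-0.0256 -0.017:-0.0260 -0.015:-0.0259 -0.013:-0.0261 -0.011:-0.0306 -0.009:-0.0308 -0.007:-0.0276 -0.005:-0.0276 -0.003:-0.0277 -0.001:-0.0287 0.001:-0.0291 0.003:-0.0299 0.005:-0.0299 0.007:-0.0307 0.009:-0.0276 0.011:-0.0279 0.013:-0.0263 0.015:-0.0265 0.017:-0.0265 0.019:-0.0265 0.021:-0.0265 0.023:-0.0264 0.025:-0.0265 0.027:-0.0262 0.029:-0.0259 0.031:-0.0239 0.033:-0.0228
offset [-0.0011  0.0002  0.0216] spin 0.0007 | t 39.1 tcp [ 0.448  -0.0563  0.0616] yaw -2.96 F [-0.5 -0.1 -0.4] open 0.0215
```

```bash
python3 -m creep '{"offset":[[-0.001,0,0.01],[-0.001,0,0.018],[-0.001,0,0.0204],[-0.001,0,0.0204],[-0.001,0,0.0204]],"spin":[0,0,0,0,0]}'
python3 -m creep '{"offset":[[0,0.008,0],[0,0.015,0],[0,0.02,0],[0,0.022,0],[0,0.024,0],[0,0.026,0],[0,0.027,0],[0,0.027,0]],"spin":[0,0,0,0,0,0,0,0]}'
python3 -m creep '{"offset":[[0,0.001,0],[0,0.002,0],[0,0.003,0],[0,0.004,0],[0,0.005,0],[0,0.006,0],[0,0.007,0],[0,0.007,0],[0,0.007,0]],"spin":[0,0,0,0,0,0,0,0,0]}'
python3 -c "
from h import *
go(.4474,-.0539,.040,-3.0)
s=bot.sense();print('gx centre',(s['tcp_pos'][:2]-[.4443,-.1139])@[-.0527,-.9986]+.0079)"
```

```text
time_s: 39.6
tcp_pos: [0.4474, -0.0559, 0.0411]
ee_rot: [[0.998, -0.051, 0.023], [-0.052, -0.998, 0.019], [0.022, -0.02, -1.0]]
force: [-0.6, 0.0, -0.7]
opening: 0.0222
time_s: 40.4
tcp_pos: [0.446, -0.0829, 0.0405]
ee_rot: [[0.998, -0.051, 0.023], [-0.052, -0.998, 0.019], [0.021, -0.02, -1.0]]
force: [0.9, 0.0, -0.9]
opening: 0.0217
time_s: 41.3
tcp_pos: [0.4456, -0.0899, 0.0404]
ee_rot: [[0.998, -0.051, 0.022], [-0.052, -0.998, 0.019], [0.021, -0.02, -1.0]]
force: [-1.0, 0.5, 0.5]
opening: 0.0216
offset [-0.0001 -0.0361  0.0011] spin 0.0006 | t 41.3 tcp [ 0.4456 -0.0899  0.0404] yaw -2.97 F [-1.   0.5  0.5] open 0.0216
gx centre -0.016091290551077775
```

No contact at gx=-16.1. I'll push on to feel the bottom.

```bash
python3 -m creep '{"offset":[[0,0.001,0],[0,0.002,0],[0,0.003,0],[0,0.004,0],[0,0.005,0],[0,0.005,0],[0,0.005,0]],"spin":[0,0,0,0,0,0,0]}'
python3 -c "
from h import *
s=bot.sense();print('gx centre',(s['tcp_pos'][:2]-[.4443,-.1139])@[-.0527,-.9986]+.0079,s['force'])"
python3 -m creep '{"offset":[[0,-0.012,0],[0,-0.024,0],[0,-0.04,0],[0,-0.04,-0.03],[0,-0.04,-0.06],[0,-0.04,-0.09],[0,-0.04,-0.11],[0,-0.04,-0.12],[0,-0.04,-0.12],[0,-0.04,-0.12]],"spin":[0,0,0,0,0,0,0,0,0,0]}'
python3 -c "
from h import *
go(.521,-.2804,.10,89.3)"
```

```text
time_s: 42.0
tcp_pos: [0.4454, -0.0922, 0.0405]
ee_rot: [[0.998, -0.053, 0.022], [-0.053, -0.998, 0.026], [0.021, -0.027, -0.999]]
force: [-1.2, 13.4, 5.3]
opening: 0.0214
gx centre -0.013807422209894407 [-1.17309686 13.37947123  5.26354449]
time_s: 43.0
tcp_pos: [0.4443, -0.0551, 0.1603]
ee_rot: [[0.998, -0.053, 0.021], [-0.053, -0.998, 0.026], [0.019, -0.027, -0.999]]
force: [0.6, 0.3, -0.7]
opening: 0.0215
offset [0.0874 0.2225 0.056 ] spin -1.6117 | t 43.0 tcp [ 0.4443 -0.0551  0.1603] yaw -3.04 F [ 0.6  0.3 -0.7] open 0.0215
```

s3 bottomed at gx=-13.8 mm under 13 N, 4–5 mm deeper than s1 and s2, so its leading end is chamfered. To the rack with the leading end towards +x.

```bash
python3 -m creep '{"offset":[[0.007,0.018,0],[0.014,0.036,0],[0.022,0.055,0],[0.03,0.075,0],[0.038,0.095,0],[0.046,0.115,0],[0.054,0.136,0],[0.062,0.156,0],[0.069,0.174,0],[0.076,0.192,0.02],[0.082,0.208,0.04],[0.088,0.222,0.056],[0.088,0.222,0.056],[0.088,0.222,0.056],[0.088,0.222,0.056]],"spin":[-0.14,-0.28,-0.42,-0.56,-0.7,-0.84,-0.98,-1.12,-1.26,-1.38,-1.5,-1.611,-1.611,-1.611,-1.611]}'
python3 -c "
from h import *
go(.5215,-.2804,.0322,89.3)"
```

```text
time_s: 44.5
tcp_pos: [0.5216, -0.2794, 0.1002]
ee_rot: [[0.013, 1.0, 0.02], [1.0, -0.014, 0.026], [0.026, 0.02, -0.999]]
force: [0.1, -0.1, 0.5]
opening: 0.0214
offset [-0.0028 -0.0014  0.0679] spin -0.0011 | t 44.5 tcp [ 0.5216 -0.2794  0.1002] yaw 89.24 F [ 0.1 -0.1  0.5] open 0.0214
```

```bash
python3 -m creep '{"offset":[[-0.003,-0.001,0.025],[-0.003,-0.001,0.045],[-0.003,-0.001,0.058],[-0.003,-0.001,0.064],[-0.003,-0.001,0.067],[-0.003,-0.001,0.067],[-0.003,-0.001,0.067]],"spin":[0,0,0,0,0,0,0]}'
python3 -m creep '{"offset":[[0,0,0],[0,0,0],[0,0,0],[0,0,0],[0,0,0]],"spin":[0,0,0,0,0]}' -0.15
python3 -m creep '{"offset":[[0,0,-0.015],[0,0,-0.04],[0,0,-0.07],[0,0,-0.1],[0,0,-0.13],[0,0,-0.15],[0,0,-0.16],[0,0,-0.165],[0,0,-0.165],[0,0,-0.165]],"spin":[0,0,0,0,0,0,0,0,0,0]}'
python3 - <<'E'
from h import *
rack(snap('top'))
rack(snap('wrist'))
go(*(M0+D*.005),.20,4.66)
E
```

```text
time_s: 45.2
tcp_pos: [0.5226, -0.2808, 0.0342]
ee_rot: [[0.013, 1.0, 0.022], [1.0, -0.014, 0.025], [0.026, 0.022, -0.999]]
force: [-0.6, 1.5, 0.1]
opening: 0.0218
time_s: 45.7
tcp_pos: [0.5226, -0.2809, 0.0342]
ee_rot: [[0.013, 1.0, 0.022], [1.0, -0.014, 0.025], [0.025, 0.022, -0.999]]
force: [0.1, -0.5, -0.3]
opening: 0.0489
time_s: 46.7
tcp_pos: [0.5183, -0.2846, 0.1977]
ee_rot: [[0.013, 1.0, 0.02], [1.0, -0.014, 0.026], [0.027, 0.02, -0.999]]
force: [0.2, 0.0, -0.3]
opening: 0.0492
0.5015:23/-0.2808/0.061 0.5045:20/-0.2792/0.060 0.5075:20/-0.2790/0.060 0.5105:15/-0.2767/0.060 0.5135:11/-0.2745/0.061 0.5165:11/-0.2754/0.058 0.5195:12/-0.2751/0.060 0.5225:12/-0.2749/0.058 0.5255:13/-0.2746/0.059 0.5285:13/-0.2749/0.060 0.5315:13/-0.2753/0.062 0.5345:12/-0.2756/0.060 0.5375:13/-0.2750/0.060 0.5405:14/-0.2771/0.060 0.5435:20/-0.2793/0.059 0.5465:22/-0.2804/0.061 0.5495:23/-0.2801/0.057 0.5525:14/-0.2797/0.056 0.5615:22/-0.2806/0.060 0.5645:22/-0.2805/0.060 0.5675:23/-0.2801/0.061 0.5705:22/-0.2807/0.059 0.5735:23/-0.2811/0.060 0.5765:25/-0.2812/0.060 0.5795:21/-0.2792/0.059 0.5825:21
[... 1548 characters left out ...]
060 0.6035:22/-0.2810/0.060 0.6065:22/-0.2811/0.060 0.6095:22/-0.2811/0.060 0.6125:15/-0.2822/0.058 0.6155:23/-0.2811/0.060 0.6185:23/-0.2812/0.059 0.6215:23/-0.2812/0.060 0.6245:23/-0.2812/0.060 0.6275:23/-0.2813/0.060 0.6305:23/-0.2814/0.060 0.6335:23/-0.2814/0.059 0.6365:23/-0.2814/0.059 0.6395:23/-0.2814/0.060 0.6425:23/-0.2815/0.060 0.6455:23/-0.2815/0.060 0.6485:23/-0.2815/0.060 0.6515:23/-0.2816/0.060 0.6545:23/-0.2816/0.059 0.6575:24/-0.2816/0.059 0.6605:24/-0.2816/0.060 0.6635:23/-0.2823/0.059 0.6665:15/-0.2815/0.057 0.6725:27/-0.2813/0.053 0.6755:26/-0.2819/0.053 
offset [0.3835 0.0453 0.0086] spin 1.476 | t 46.8 tcp [ 0.5183 -0.2846  0.1974] yaw 89.23 F [ 0.8 -0.1  0.2] open 0.049
```

s3 is in the rail at 0.501–0.557 with its chamfer step at 0.5525–0.5555 towards the stop. Now s4.

```bash
python3 -m creep '{"offset":[[0.03,0.003,0],[0.06,0.007,0],[0.095,0.011,0],[0.13,0.015,0],[0.165,0.019,0],[0.2,0.023,0],[0.235,0.028,0],[0.27,0.032,0],[0.305,0.036,0],[0.335,0.04,0.003],[0.365,0.043,0.006],[0.384,0.045,0.008],[0.384,0.045,0.008],[0.384,0.045,0.008],[0.384,0.045,0.008]],"spin":[0.14,0.28,0.42,0.56,0.7,0.84,0.98,1.1,1.2,1.3,1.4,1.476,1.476,1.476,1.476]}' -0.15
python3 - <<'E'
from h import *
c=snap('wrist','w9.png');prof(c,-.14,-.055)
go(*(M0+D*-.098),.082,4.66)
E
```

```text
time_s: 48.3
tcp_pos: [0.5684, 0.098, 0.2002]
ee_rot: [[0.997, 0.081, 0.019], [0.081, -0.996, 0.026], [0.021, -0.025, -0.999]]
force: [-0.3, -0.3, 0.1]
opening: 0.049
-137.8:33/-0.2 -136.2:33/0.1 -134.8:33/0.1 -133.2:34/0.3 -131.8:34/0.1 -130.2:33/0.1 -128.8:31/0.1 -127.2:23/1.1 -125.8:18/0.2 -124.2:13/1.4 -122.8:23/-0.1 -121.2:23/-0.1 -119.8:23/-0.1 -118.2:23/-0.1 -116.7:23/-0.1 -115.2:23/-0.1 -113.7:23/-0.1 -112.2:23/-0.1 -110.7:23/-0.2 -109.2:23/-0.2 -107.7:23/-0.2 -106.2:23/0.2 -104.7:23/0.2 -103.2:23/0.2 -101.7:23/0.2 -100.2:23/0.2 -98.7:23/0.1 -97.2:23/0.2 -95.7:23/0.2 -94.2:23/0.2 -92.7:23/0.2 -91.2:23/0.1 -89.7:23/0.1 -88.2:23/0.1 -86.7:23/0.2 -85.2:23/0.1 -83.7:23/0.1 -82.2:24/0.1 -80.7:24/0.1 -79.2:24/0.1 -77.7:24/0.1 -76.2:24/0.1 -74.7:23/-0.3 -73.2:22/0.1 -71.7:20/0.1 -70.2:17/0.1 -68.7:15/0.1 -67.2:7/0.0 -65.7:7/0.0 -64.2:7/-0.0 -62.7:7/0.0 -61.2:7/-0.0 -59.7:7/-0.0 -58.2:7/-0.0 -56.7:7/-0.0 -55.2:7/-0.0
offset [-0.0022 -0.1004  0.1209] spin -0.001 | t 48.35 tcp [0.5685 0.0979 0.2004] yaw 4.6 F [-0.7 -0.3 -0. ] open 0.0492
```

View pics/w9.png

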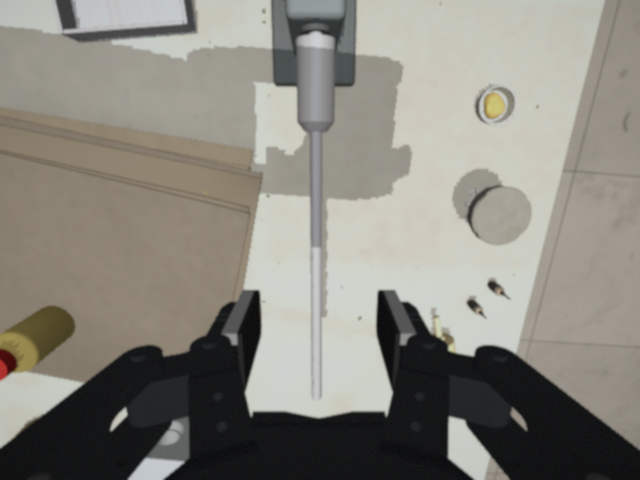

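Only s4 is left on the bar (315,80), with its chamfer at (315,128) towards the free end. Grasping.

```bash
python3 -m creep '{"offset":[[-0.001,-0.035,0.02],[-0.002,-0.07,0.04],[-0.002,-0.1,0.06],[-0.002,-0.1,0.09],[-0.002,-0.1,0.11],[-0.002,-0.1,0.121],[-0.002,-0.1,0.121],[-0.002,-0.1,0.121]],"spin":[0,0,0,0,0,0,0,0]}' -0.15
python3 -m creep '{"offset":[[0,0,0],[0,0,0],[0,0,0],[0,0,0],[0,0,0],[0,0,0]],"spin":[0,0,0,0,0,0]}' 1 60
python3 -m creep '{"offset":[[0,0,-0.001],[0,0,-0.002],[0,0,-0.002],[0,0,-0.002]],"spin":[0,0,0,0]}'
python3 -c "
from h import *
s=bot.sense()
print('grip s',(s['tcp_pos'][:2]-M0)@D)
go(*(M0+D*.165),s['tcp_pos'][2],4.66)"
```

```text
time_s: 49.15
tcp_pos: [0.5615, 0.2001, 0.0828]
ee_rot: [[0.997, 0.08, 0.02], [0.079, -0.996, 0.027], [0.023, -0.025, -0.999]]
force: [-0.3, 0.4, 0.4]
opening: 0.0489
time_s: 49.75
tcp_pos: [0.5622, 0.2, 0.0845]
ee_rot: [[0.997, 0.08, 0.022], [0.079, -0.996, 0.027], [0.024, -0.025, -0.999]]
force: [-2.2, -1.3, 6.0]
opening: 0.0219
time_s: 50.15
tcp_pos: [0.562, 0.2, 0.0863]
ee_rot: [[0.997, 0.08, 0.022], [0.08, -0.996, 0.027], [0.024, -0.025, -0.999]]
force: [0.5, -0.1, -1.0]
opening: 0.0217
grip s -0.09687892702394443
offset [-0.001   0.2618 -0.0065] spin -0.0017 | t 50.15 tcp [0.562  0.2    0.0863] yaw 4.56 F [ 0.5 -0.1 -1. ] open 0.0217
```

```bash
python3 -m creep '{"offset":[[0,0.014,0],[0,0.03,-0.001],[0,0.046,-0.001],[0,0.062,-0.002],[0,0.078,-0.002],[0,0.094,-0.002],[0,0.11,-0.003],[0,0.126,-0.003],[0,0.142,-0.003],[-0.001,0.158,-0.004],[-0.001,0.174,-0.004],[-0.001,0.19,-0.005],[-0.001,0.206,-0.005],[-0.001,0.222,-0.006],[-0.001,0.238,-0.006],[-0.001,0.254,-0.006],[-0.001,0.268,-0.006],[-0.001,0.272,-0.006],[-0.001,0.272,-0.006]],"spin":[0,0,0,0,0,0,0,0,0,0,0,0,0,0,0,0,0,0,0]}'
python3 -c "
from h import *
go(.4470,-.0621,.06,-3.0)"
```

```text
time_s: 52.05
tcp_pos: [0.5827, -0.0719, 0.0854]
ee_rot: [[0.997, 0.079, 0.022], [0.078, -0.997, 0.027], [0.024, -0.025, -0.999]]
force: [-0.2, 1.0, -0.5]
opening: 0.0216
offset [-0.1351 -0.0199  0.0227] spin 0.1309 | t 52.05 tcp [ 0.5827 -0.0719  0.0854] yaw 4.5 F [-0.2  1.  -0.5] open 0.0216
```

```bash
python3 -m creep '{"offset":[[-0.02,0,-0.03],[-0.06,-0.005,-0.035],[-0.1,-0.01,-0.035],[-0.135,-0.02,-0.035],[-0.135,-0.02,-0.02],[-0.135,-0.02,0],[-0.135,-0.02,0.015],[-0.135,-0.02,0.023],[-0.135,-0.02,0.023],[-0.135,-0.02,0.023]],"spin":[0.03,0.06,0.09,0.12,0.131,0.131,0.131,0.131,0.131,0.131]}'
python3 - <<'E'
from h import *
c=snap('wrist');P=cloud(c);s=bot.sense()
q=(P-s['tcp_pos'])@s['ee_rot']
m=(abs(q[...,0])<.0125)&(q[...,2]<0)&(q[...,2]>-.032)&(q[...,1]<.05)&(q[...,1]>-.06);r=q[m]
print(' '.join('%.3f:%.4f'%(a+.001,np.percentile(r[(r[:,1]>=a)&(r[:,1]<a+.002)][:,2],3)) for a in np.arange(-.03,.044,.002) if ((r[:,1]>=a)&(r[:,1]<a+.002)).sum()>5))
go(.4470,-.0621,.0410,-3.0)
E
```

```text
time_s: 53.05
tcp_pos: [0.4474, -0.0618, 0.0602]
ee_rot: [[0.998, -0.051, 0.022], [-0.052, -0.998, 0.027], [0.021, -0.028, -0.999]]
force: [-0.3, -0.5, -1.0]
opening: 0.0215
-0.027:-0.0252 -0.025:-0.0256 -0.023:-0.0258 -0.021:-0.0260 -0.019:-0.0261 -0.017:-0.0261 -0.015:-0.0261 -0.013:-0.0263 -0.011:-0.0306 -0.009:-0.0312 -0.007:-0.0296 -0.005:-0.0280 -0.003:-0.0287 -0.001:-0.0286 0.001:-0.0289 0.003:-0.0286 0.005:-0.0303 0.007:-0.0274 0.009:-0.0286 0.011:-0.0273 0.013:-0.0268 0.015:-0.0268 0.017:-0.0269 0.019:-0.0269 0.021:-0.0266 0.023:-0.0258 0.025:-0.0243 0.027:-0.0226
offset [-0.0012  0.0007  0.0195] spin 0.0002 | t 53.1 tcp [ 0.4478 -0.062   0.0605] yaw -2.99 F [-0.2  0.  -0.5] open 0.0218
```

```bash
python3 -m creep '{"offset":[[-0.001,0.001,0.01],[-0.001,0.001,0.017],[-0.001,0.001,0.0195],[-0.001,0.001,0.0195],[-0.001,0.001,0.0195]],"spin":[0,0,0,0,0]}'
python3 -m creep '{"offset":[[0,0.008,-0.0002],[0,0.015,-0.0004],[0,0.02,-0.0005],[0,0.022,-0.0005],[0,0.024,-0.0005],[0,0.026,-0.0006],[0,0.027,-0.0006],[0,0.027,-0.0006]],"spin":[0,0,0,0,0,0,0,0]}'
python3 -m creep '{"offset":[[0,0.001,0],[0,0.002,0],[0,0.003,0],[0,0.004,0],[0,0.005,0],[0,0.006,0],[0,0.007,0],[0,0.007,0],[0,0.007,0]],"spin":[0,0,0,0,0,0,0,0,0]}'
python3 -c "
from h import *
go(.4474,-.0539,.040,-3.0)
s=bot.sense();print('gx centre',(s['tcp_pos'][:2]-[.4443,-.1139])@[-.0527,-.9986]+.0015)"
python3 -m creep '{"offset":[[0,0.001,0],[0,0.002,0],[0,0.003,0],[0,0.004,0],[0,0.005,0],[0,0.005,0],[0,0.005,0]],"spin":[0,0,0,0,0,0,0]}'
python3 -c "
from h import *
s=bot.sense();print('gx centre',(s['tcp_pos'][:2]-[.4443,-.1139])@[-.0527,-.9986]+.0015,s['force'])"
```

```text
time_s: 53.6
tcp_pos: [0.4471, -0.0624, 0.0409]
ee_rot: [[0.998, -0.051, 0.023], [-0.052, -0.998, 0.027], [0.021, -0.028, -0.999]]
force: [0.6, 0.3, -0.4]
opening: 0.0214
time_s: 54.4
tcp_pos: [0.4458, -0.0895, 0.0408]
ee_rot: [[0.998, -0.052, 0.023], [-0.052, -0.998, 0.027], [0.021, -0.028, -0.999]]
force: [0.3, -0.4, -0.6]
opening: 0.0216
time_s: 55.3
tcp_pos: [0.4454, -0.0965, 0.0405]
ee_rot: [[0.998, -0.052, 0.023], [-0.052, -0.998, 0.027], [0.021, -0.028, -0.999]]
force: [0.4, 0.1, -1.1]
opening: 0.0213
offset [-0.0002 -0.0426  0.0017] spin 0.0 | t 55.3 tcp [ 0.4454 -0.0965  0.0405] yaw -3.0 F [ 0.4  0.1 -1.1] open 0.0213
gx centre -0.015978759591358246
time_s: 56.0
tcp_pos: [0.4452, -0.098, 0.0405]
ee_rot: [[0.998, -0.053, 0.022], [-0.054, -0.998, 0.034], [0.02, -0.036, -0.999]]
force: [1.5, 17.4, 4.5]
opening: 0.022
gx centre -0.014459201675896078 [ 1.47777702 17.39699199  4.52197555]
```

s4 was free at -16.0 and stopped at -14.5 mm: chamfered end leading. To the rack.

```bash
python3 -m creep '{"offset":[[0,-0.012,0],[0,-0.024,0],[0,-0.04,0],[0,-0.04,-0.03],[0,-0.04,-0.06],[0,-0.04,-0.09],[0,-0.04,-0.11],[0,-0.04,-0.12],[0,-0.04,-0.12],[0,-0.04,-0.12]],"spin":[0,0,0,0,0,0,0,0,0,0]}'
python3 -c "
from h import *
go(.4692,-.2799,.10,89.3)"
```

```text
time_s: 57.0
tcp_pos: [0.444, -0.0619, 0.1608]
ee_rot: [[0.998, -0.053, 0.021], [-0.054, -0.998, 0.035], [0.019, -0.036, -0.999]]
force: [0.5, -0.3, -1.0]
opening: 0.0217
offset [0.0357 0.2184 0.0537] spin -1.6122 | t 57.0 tcp [ 0.444  -0.0619  0.1608] yaw -3.07 F [ 0.5 -0.3 -1. ] open 0.0217
```

```bash
python3 -m creep '{"offset":[[0.003,0.018,0],[0.006,0.036,0],[0.009,0.055,0],[0.012,0.075,0],[0.015,0.095,0],[0.019,0.115,0],[0.022,0.136,0],[0.025,0.154,0],[0.028,0.17,0],[0.031,0.188,0.02],[0.034,0.204,0.04],[0.036,0.218,0.054],[0.036,0.218,0.054],[0.036,0.218,0.054],[0.036,0.218,0.054]],"spin":[-0.14,-0.28,-0.42,-0.56,-0.7,-0.84,-0.98,-1.12,-1.26,-1.38,-1.5,-1.612,-1.612,-1.612,-1.612]}'
python3 -c "
from h import *
go(.4692,-.2799,.0335,89.3)
c=snap('wrist');P=cloud(c);s=bot.sense()
q=(P-s['tcp_pos'])@s['ee_rot']
m=(abs(q[...,0])<.0125)&(q[...,2]<-.02)&(q[...,2]>-.028)&(q[...,1]<.05)&(q[...,1]>-.06);r=q[m];print(r.min(0),r.max(0))"
```

```text
time_s: 58.5
tcp_pos: [0.4696, -0.2791, 0.0998]
ee_rot: [[0.013, 1.0, 0.021], [0.999, -0.014, 0.035], [0.035, 0.02, -0.999]]
force: [0.2, -0.1, -0.5]
opening: 0.0219
offset [-0.0032 -0.0017  0.0662] spin -0.0006 | t 58.5 tcp [ 0.4696 -0.2791  0.0998] yaw 89.27 F [ 0.2 -0.1 -0.5] open 0.0219
[-0.01247738 -0.02766964 -0.02799094] [ 0.01245679  0.02727786 -0.02000111]
```

```bash
python3 -m creep '{"offset":[[-0.003,0,0.025],[-0.003,0,0.045],[-0.003,0,0.057],[-0.003,0,0.063],[-0.003,0,0.066],[-0.003,0,0.066],[-0.003,0,0.066]],"spin":[0,0,0,0,0,0,0]}'
python3 -m creep '{"offset":[[0,0,0],[0,0,0],[0,0,0],[0,0,0],[0,0,0]],"spin":[0,0,0,0,0]}' -0.15
python3 -m creep '{"offset":[[0,0,-0.015],[0,0,-0.04],[0,0,-0.07],[0,0,-0.1],[0,0,-0.13],[0,0,-0.15],[0,0,-0.165],[0,0,-0.17],[0,0,-0.17],[0,0,-0.17]],"spin":[0,0,0,0,0,0,0,0,0,0]}'
python3 - <<'E'
from h import *
c=snap('wrist','w10.png');rack(c);tray();snap('scene','s10.png')
print(bot.sense()['tcp_pos'])
E
```

```text
time_s: 59.25
tcp_pos: [0.4718, -0.2803, 0.0351]
ee_rot: [[0.012, 1.0, 0.023], [0.999, -0.013, 0.033], [0.034, 0.022, -0.999]]
force: [-0.0, 0.5, -0.9]
opening: 0.0215
time_s: 59.75
tcp_pos: [0.4718, -0.2804, 0.0352]
ee_rot: [[0.012, 1.0, 0.023], [0.999, -0.013, 0.033], [0.033, 0.023, -0.999]]
force: [0.6, -0.4, 0.2]
opening: 0.0489
time_s: 60.75
tcp_pos: [0.4674, -0.2856, 0.2037]
ee_rot: [[0.012, 1.0, 0.021], [0.999, -0.013, 0.035], [0.035, 0.021, -0.999]]
force: [-0.5, -0.5, 0.1]
opening: 0.049
0.4445:23/-0.2796/0.059 0.4475:23/-0.2797/0.060 0.4505:23/-0.2797/0.060 0.4535:23/-0.2798/0.060 0.4565:23/-0.2798/0.060 0.4595:23/-0.2798/0.060 0.4625:23/-0.2799/0.059 0.4655:23/-0.2799/0.059 0.4685:24/-0.2799/0.060 0.4715:24/-0.2799/0.060 0.4745:23/-0.2796/0.059 0.4775:23/-0.2796/0.059 0.4805:23/-0.2796/0.060 0.4835:23/-0.2797/0.060 0.4865:23/-0.2797/0.060 0.4895:23/-0.2797/0.060 0.4925:22/-0.2803/0.059 0.4955:17/-0.2803/0.058 0.4985:15/-0.2799/0.056 0.5015:23/-0.2802/0.060 0.5045:23/-0.2804/0.060 0.5075:23/-0.2805/0.060 0.5105:23/-0.2805/0.060 0.5135:23/-0.2805/0.060 0.5165:23/-0.2805/0.06
[... 680 characters left out ...]
:23/-0.2817/0.060 0.6095:23/-0.2817/0.059 0.6125:12/-0.2814/0.058 0.6155:23/-0.2816/0.059 0.6185:22/-0.2813/0.060 0.6215:22/-0.2813/0.060 0.6245:22/-0.2813/0.060 0.6275:22/-0.2814/0.060 0.6305:22/-0.2814/0.060 0.6335:22/-0.2815/0.060 0.6365:23/-0.2815/0.059 0.6395:23/-0.2815/0.060 0.6425:23/-0.2816/0.060 0.6455:23/-0.2816/0.059 0.6485:23/-0.2816/0.059 0.6515:23/-0.2816/0.059 0.6545:23/-0.2817/0.059 0.6575:23/-0.2817/0.059 0.6605:23/-0.2817/0.060 0.6635:23/-0.2817/0.059 0.6665:9/-0.2811/0.057 0.6725:27/-0.2812/0.053 0.6755:24/-0.2797/0.052 
tray ((0.39890971779823303, 0.28615906834602356), (0.10004424303770065, 0.10176622122526169), 8.983716011047363) 549
[ 0.46737341 -0.28553814  0.20346205]
```

View pics/w10.png

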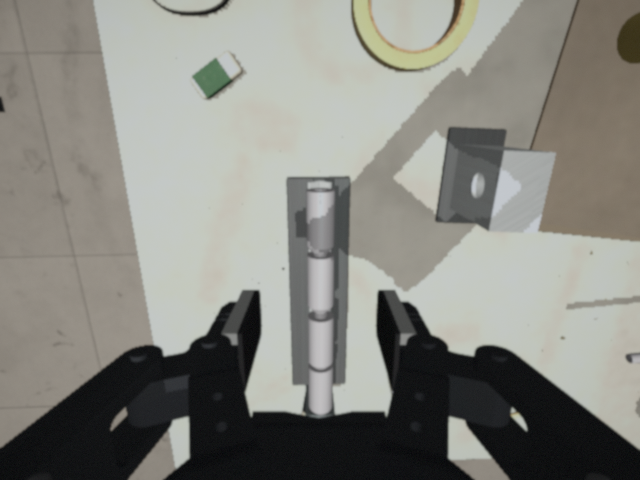

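View pics/s10.png

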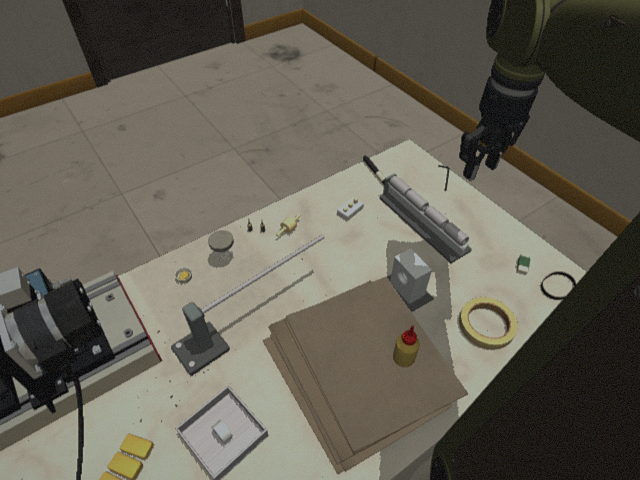

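All four sleeves lie in the rail: narrow ends at x≈0.667, 0.6125, 0.556 and 0.4985, each on the stop side. The collar is in the tray (222,430 in the scene view), the bar is empty and the bystanders look unmoved. Handing in.

```bash
python3 -c "
from cell import bot
print(bot.hand_in())"
```

```text
the job is handed in; nothing more can be done
None
```

The job is handed in, finished at about 61 s on the robot's clock; `hand_in` gives no verdict. The collar went into the tray first, then all four sleeves went through the gauge and into the rail with their chamfered ends towards the end stop.

| Sleeve (from the free end) | Sleeve centre when stopped (mm before the mouth) | Push | Leading end |
|---|---|---|---|
| 1st | 18.6 | 22 N | square |
| 2nd | 17.7 | 9 N | square |
| 3rd | 13.8 | 13 N | chamfered |
| 4th | 14.5 | 17 N | chamfered |

All four gauge results agree with the chamfers seen in the wrist camera.

- **Sleeves:** in the last wrist-camera check all four lie in the groove, tops level at 0.059–0.060 m. Each one's narrow end is on the stop side.
- **Collar and tray:** the collar lies in the tray, and the tray was where it stood at the start.
- **Bystanders:** in the last scene picture they look unmoved; I did not measure them again.

- **Push force:** the first gauge push reached 22 N, a little over the suggested 20 N.
- **Square stop depth:** the two square ends read 0.4 and 1.3 mm deeper than the nominal 19 mm.
- **Sleeve height in the rail:** their tops are about 1–2 mm above nominal, close to the camera's 2 mm calibration error.
- **Tool tilt:** the tool gathered about 2° of tilt over the run, which did not hinder the placing.

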